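Free the interlocked tweezers drawer

TASK

The tweezers are in the right-hand drawer of the bench-top drawer unit, but it is locked while the left-hand drawer stands open, and a spare film roller lies in its way. Shut the left drawer fully home and roll the roller along the bench, without lifting it, until it rests along its low stop strip; only when both are done, pull the right drawer open as far as it goes and let go. Leave the closed culture box, the tape roll and the bottle where they stand.

Things in the scene. Friction and masses are not known exactly. Their poses are not given: they have to be found in the camera images.
- drawer_unit: fixed grey steel drawer unit, 240 deep (x), 400 wide (y), 110 high, with two white drawers side by side. Origin: centre of its underside, on the bench. Its -x points out of the drawer fronts, towards the robot (within 9 degrees); +y is to the left drawer. Closed fronts are at x = -120, each 182 wide, z = 14 to 96
- shelf_edge (a point): middle of the front lower edge of the fixed shelf over the unit, 180 above the bench (axes as the unit's). Shelf 420 wide, 12 thick, 250 deep; boxes on its rear half up to 257. It overhangs the closed drawer fronts by 10: an upright gripper at a closed handle would strike it, so lean the tool 22 to 45 degrees, its hand end back towards the robot
- drawer_left (a joint): opening of the left (+y) drawer in m: 0 shut, 0.14 fully out; starts open. Opens along the unit's -x. About 2 N friction, no spring or catch: stays where left. Hidden interlock: while one drawer is more than about 4 mm out, the other cannot be pulled out more than about 10 mm
- drawer_right (a joint): opening of the right (-y) drawer in m: 0 shut (at the start), 0.14 fully out at an end stop. Opens along the unit's -x, about 2 N friction, a little more over the first 20 mm while the interlock shifts; stays where left
- left_handle (a point): middle of the left drawer's handle: round steel bar, diameter 12, 110 long, along the unit's y, 70 above the bench, centre line 48 in front of the drawer front (42 free behind it), on a stalk at each end; free above (but for the shelf) and below. Moves with the drawer; axes as the unit's
- right_handle (a point): middle of the right drawer's handle, same as the left one's
- roller_center (a point): centre of the loose film roller: lying aluminium cylinder with dark rubber sleeve, diameter 50, 160 long, about 0.4 kg, shaft stubs (diameter 16, 12 long) at both ends. Site x is the roller's axis (y, z turn as it rolls). Starts in front of the right drawer, lying roughly along its travel; centre 25 above the bench. Rolls freely
- stop_strip: fixed aluminium strip on the bench, right (-y) of the roller: 260 long (x), 12 thick (y), 16 high, with a foot 3 high on its -y side. Origin: middle of the strip, on the bench; +y faces the roller. Parked, the roller touches the +y side: its centre at y = 31, its axis along x, within 80 of the strip's middle
- culture_box_center (a point): bystander: clear square box 85 wide with a white lid, 97 high, 0.25 kg; point at its centre, 48 above the bench
- tape_roll: bystander: white ring lying flat, 90 outer diameter, 25 high, 0.12 kg; origin at the centre of its underside
- alcohol_bottle: bystander: white closed bottle, diameter 60, 130 high, 0.3 kg; origin at the centre of its underside

How it is judged:
By the outcome, as a careful person would: the job done as asked, in the order asked, and still so for the second after the job is handed in, with the robot touching nothing.
It also fails if it takes over 59 s, if anything falls off the work surface, if the arm or the gripper's body presses on something with over 40 N, if the wrist force passes 120 N, or if a joint passes its speed limit or range.

ROBOT

A 7-joint arm with a two-finger parallel gripper is mounted at the origin on the work surface. World frame = base frame: x ahead of the robot, y to its left, z up, the work surface at z = 0. Lengths are in mm, angles in rad, forces in N, time in s.
With the tool pointing down it reaches from about 400 to 875 mm from the base axis. Payload 4.4 kg.
Tool frame: the origin (TCP) lies between the finger pads; the fingertips stand 11 mm ahead of it and the grasp point (between the pads) lies 8 mm behind it; y points along the fingers, x is the direction in which the jaws open and shut, and the axes are right-handed (so a half turn about y gives the same grasp; the last joint's range is limited). The gripper opens to 85 mm and grips with 20 to 120 N. Pads are 22 mm wide; open, the fingers measure 114 mm over their backs; the gripper's body (76 mm by 85 mm) begins 54 mm behind the grasp point. The pads swing forward as they close: fully open they stand 13 mm farther back than shut.
Start: joints at [1.249, 0.628, 0.038, 1.517, -0.027, 0.996, -0.02], TCP at [164.491, -628.857, 217.113] pointing down, gripper open.
Joint ranges: [-3.06, 3.06], [-0.37, 2.12], [-1.25, 1.32], [0.18, 2.47], [-1.1, 4.24], [0.23, 1.98], [-2.94, 2.94]. Speed limits (rad/s): [2.57, 2.57, 3.14, 3.14, 3.14, 3.14, 3.14].

INTERFACE

Orientations are given as [roll, pitch, yaw] about the fixed x, y, z axes, in that order (R = Rz(yaw) Ry(pitch) Rx(roll)).
In Python, from cell import * gives the robot as it stands.
- The arm moves only by the shell command python3 -m jog 'ROWS'. ROWS is JSON, a list of rows, each an object of numbers: "x", "y", "z": the shift along the tool's x, y, z in mm; "ax", "ay", "az": the turn, a rotation vector about the tool's x, y, z in rad; "grip": the finger opening in mm, from 0 to 85.4. In form: [{"x": .., "y": .., "z": .., "ax": .., "ay": .., "az": .., "grip": ..}, ...]. A call has 1 to 5 rows; each row is the pose to reach, as a shift and turn from the pose commanded when the call began, along the tool's axes at that moment; what a row does not reach only later rows make up. A row lasts 1/10 s, in which the tool goes at most 50 mm and 8.59 degrees, less where a joint would pass 70% of its speed; a pose out of reach is approached as far as the arm can. A call with a gripper value outside its range is refused whole. The fingers move at their own pace and stop on an object; the grip force is fixed at half the most. Time passes only in rows, so rows that repeat a pose let the fingers close. It gives the time, the measured TCP pose, the force and the opening at its end, in the units of the state.
- read_state(): the state, without advancing time (a new reading comes with each control period).
- get_image(name): name is "scene" or "side" or "wrist"; returns a dict with "color" (420x560x3 uint8, red, green, blue), "vfov" (degrees; the focal length in pixels is half the picture's height over the tangent of half this angle, whatever the lens; pixels are square), "cx", "cy" (the principal point, pixels), "camera_from_world" (4x4, takes a point from world to camera coordinates). Camera axes: x right, y down, z forward; pixel columns grow to the right and rows downward; lengths in mm; the calibration is good to about 2 mm. A picture is of the moment at which its call begins. There is no depth.
- finish_job(): hands the job in, once; it reports no verdict.
The state is a dict: "clock": time; "qpos": joint angles; "qd": joint speeds; "tau": joint torques, N m; "eef_pos": TCP position; "tool_rot": TCP orientation; "force": force on the tool from outside, world axes, zero at the start; "torque": the same for the moment, N m; "width": finger opening in mm.
Only numpy, scipy, OpenCV 4.12 (cv2) and the standard library are available. Lean on these libraries where they do the work, as an engineer would, in place of code of your own. Each camera call takes 0.05 s, during which the arm holds its last target.

## Working session

There is one attempt and no reset: what is moved stays moved. The work goes in short steps, Python scripts to look and compute and a shell command to move; the robot and the scene stay as the last step left them, time stands still between calls to the robot, and variables do not carry over. Pictures are saved under pics/ and viewed, and the job is handed in when it is done.

```bash
ls; mkdir -p pics
python3 - <<'E'
from cell import *
import cv2,numpy as np
s=read_state(); print({k:np.round(v,3) for k,v in s.items()})
for n in ("scene","side","wrist"):
    g=get_image(n); cv2.imwrite(f"pics/{n}0.png",g["color"][:,:,::-1]); print(n,g["vfov"],g["cx"],g["cy"]); print(np.round(g["camera_from_world"],3))
E
```

```text
pics
{'clock': np.float64(0.0), 'qpos': array([ 1.249,  0.629,  0.038,  1.518, -0.027,  0.996, -0.02 ]), 'qd': array([-0.001,  0.001,  0.001,  0.001, -0.   ,  0.001,  0.001]), 'tau': array([-0.0000e+00, -5.6339e+01,  1.2260e+00, -1.9344e+01,  1.1000e-02,
        1.0000e-02, -0.0000e+00]), 'eef_pos': array([ 164.31 , -628.199,  216.199]), 'tool_rot': array([-1.571,  0.002, -1.315]), 'force': array([-0.023, -0.004,  0.065]), 'torque': array([-0.025,  0.034, -0.009]), 'width': np.float64(85.809)}
scene 57.060053936268574 284.9044120206836 205.7327083253222
[[-9.640000e-01  2.650000e-01 -2.000000e-03  5.164450e+02]
 [ 2.520000e-01  9.150000e-01 -3.150000e-01 -2.066800e+02]
 [-8.200000e-02 -3.050000e-01 -9.490000e-01  1.198059e+03]
 [ 0.000000e+00  0.000000e+00  0.000000e+00  1.000000e+00]]
side 54.11424504242751 277.0728397654838 210.20592505749426
[[-2.390000e-01  9.710000e-01  9.000000e-03  3.478400e+01]
 [ 9.220000e-01  2.300000e-01 -3.110000e-01 -4.904350e+02]
 [-3.050000e-01 -6.600000e-02 -9.500000e-01  1.259681e+03]
 [ 0.000000e+00  0.000000e+00  0.000000e+00  1.000000e+00]]
wrist 60.959324695451805 279.8435104104949 203.71987728625402
[[ 2.51000e-01 -9.68000e-01 -1.00000e-03 -6.49556e+02]
 [-9.21000e-01 -2.40000e-01  3.07000e-01 -3.88910e+01]
 [-2.97000e-01 -7.60000e-02 -9.52000e-01  3.79943e+02]
 [ 0.00000e+00  0.00000e+00  0.00000e+00  1.00000e+00]]
```

View pics/scene0.png

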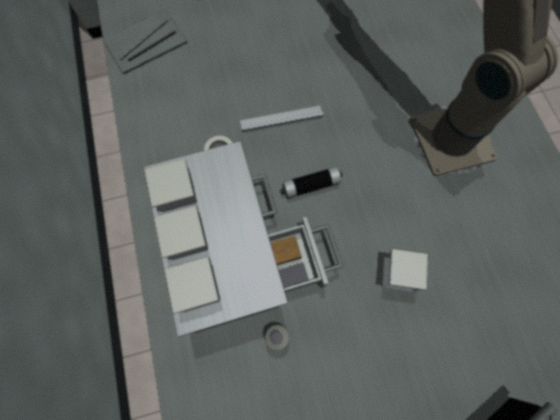

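View pics/side0.png

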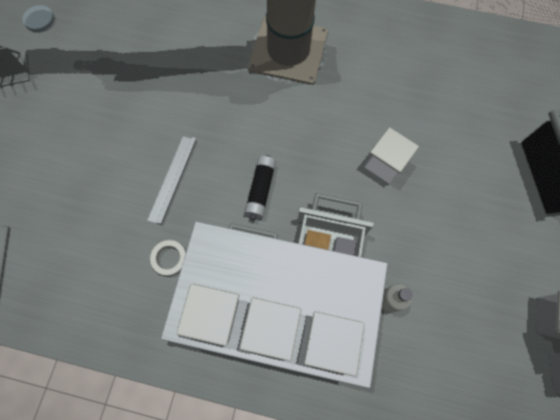

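View pics/wrist0.png

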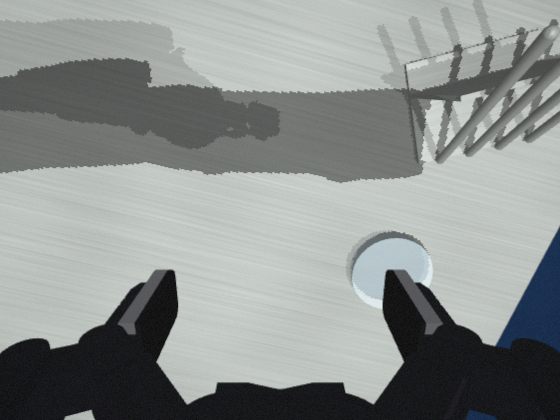

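```bash
python3 - <<'E'
import cv2
a=cv2.imread("pics/scene0.png")[90:350,140:440]; cv2.imwrite("pics/scene0z.png",cv2.resize(a,None,fx=2.3,fy=2.3,interpolation=cv2.INTER_CUBIC))
a=cv2.imread("pics/side0.png")[120:390,140:420]; cv2.imwrite("pics/side0z.png",cv2.resize(a,None,fx=2.2,fy=2.2,interpolation=cv2.INTER_CUBIC))
E
cat > h.py <<'E'
import numpy as np, cv2
from cell import *
from scipy.spatial.transform import Rotation as Rot
CAL={}
def cam(g):
    f=210/np.tan(np.radians(g["vfov"]/2)); return f,g["cx"],g["cy"],np.array(g["camera_from_world"])
def ray(g,u,v):
    f,cx,cy,T=cam(g); d=T[:3,:3].T@np.array([(u-cx)/f,(v-cy)/f,1.]); o=-T[:3,:3].T@T[:3,3]; return o,d
def atz(g,u,v,z):
    o,d=ray(g,u,v); return o+d*(z-o[2])/d[2]
def proj(g,p):
    f,cx,cy,T=cam(g); q=T[:3,:3]@np.asarray(p,float)+T[:3,3]; return np.array([cx+f*q[0]/q[2],cy+f*q[1]/q[2]])
def tri(obs):
    A=np.zeros((3,3));b=np.zeros(3);L=[]
    for g,u,v in obs:
        o,d=ray(g,u,v); d=d/np.linalg.norm(d); P=np.eye(3)-np.outer(d,d); A+=P;b+=P@o; L.append((P,o))
    x=np.linalg.solve(A,b); return x,[round(float(np.linalg.norm(P@(x-o))),1) for P,o in L]
E
```

```text
(no output)
```

View pics/scene0z.png

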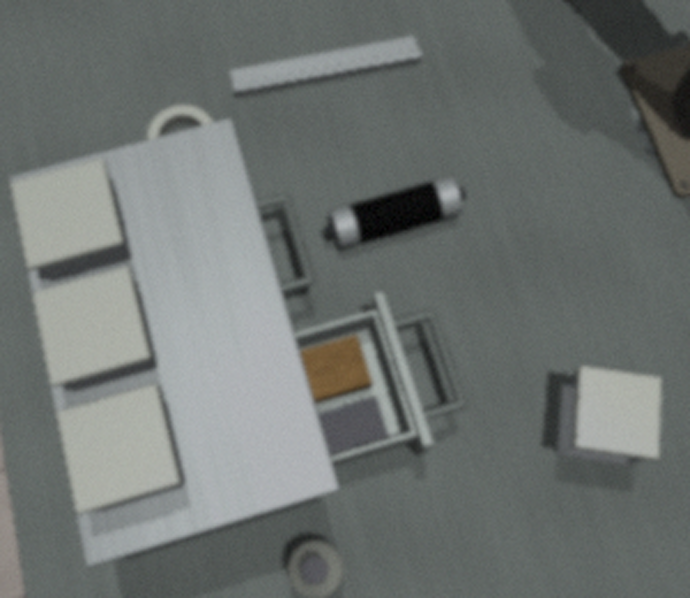

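View pics/side0z.png

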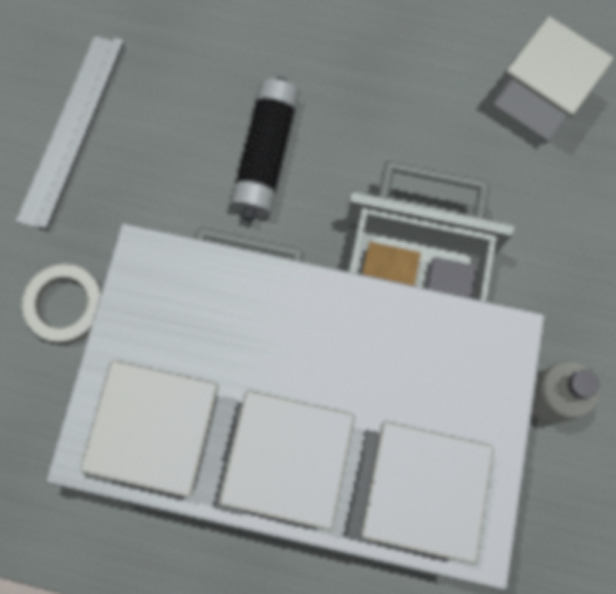

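Run:
```python
from h import *
S=get_image("scene");D=get_image("side")
s=lambda X,Y:(S,140+X/2.3,90+Y/2.3)
d=lambda X,Y:(D,140+X/2.2,120+Y/2.2)
P=dict(shR=((233,120),(122,226)),shL=((337,490),(543,316)),shRb=((11,177),(50,482)),shLb=((88,563),(506,587)),
 lhL=((461,405),(487,186)),lhR=((430,319),(387,164)),rhR=((286,199),(201,232)),rhL=((307,284),(300,251)),
 rolF=((329,231),(247,222)),rolN=((465,192),(281,78)),stF=((233,81),(32,224)),stN=((418,46),(110,39)),
 dfR=((379,294),(352,197)),dfL=((428,445),(512,229)),
 box=((620,412),(560,65)),tape=((180,135),(60,303)),bot=((314,567),(583,384)))
for k,(a,b) in P.items():
    x,r=tri([s(*a),d(*b)]); print(k,np.round(x,1),r)
```

```text
shR [635.1 -67.5 173.9] [2.1, 2.1]
shL [629.1 354.5 189.2] [0.3, 0.3]
shRb [883.2 -54.  192.9] [2.8, 2.8]
shLb [872.4 358.  197.7] [1.5, 1.5]
lhL [468.2 294.4  76.8] [0.9, 0.9]
lhR [464.7 181.9  54.4] [3.4, 3.4]
rhR [594.2  -7.9  58.5] [0.6, 0.6]
rhL [596.1 109.1  77.7] [2.3, 2.3]
rolF [552.5  30.8   6.9] [4.6, 4.6]
rolN [368.2  27.8  19.9] [0.7, 0.7]
stF [ 618.7 -216.3    5.4] [2.0, 2.0]
stN [ 360.7 -200.5    6.7] [2.2, 2.2]
dfR [522.3 148.9  89.8] [1.1, 1.1]
dfL [518.7 327.9  94.9] [0.2, 0.2]
box [302.6 349.9  86.1] [1.2, 1.2]
tape [ 704.2 -148.3   20.4] [1.3, 1.3]
bot [671.2 417.5 128. ] [1.5, 1.5]
```

Run:
```python
from h import *
from scipy.optimize import least_squares
import cell; print([n for n in dir(cell) if n[0]!='_'])
S=get_image("scene");D=get_image("side")
s=lambda X,Y:(S,140+X/2.3,90+Y/2.3)
d=lambda X,Y:(D,140+X/2.2,120+Y/2.2)
# model points in unit frame (fn of lo=left opening)
O=[((233,120),(122,226),lambda o:(-130,-210,192)),((337,490),(543,316),lambda o:(-130,210,192)),((11,177),(50,482),lambda o:(120,-210,192)),((88,563),(506,587),lambda o:(120,210,192)),
((461,405),(487,186),lambda o:(-174-o,155,70)),((430,319),(387,164),lambda o:(-174-o,45,70)),((286,199),(201,232),lambda o:(-174,-155,70)),((307,284),(300,251),lambda o:(-174,-45,70)),
((379,294),(352,197),lambda o:(-120-o,9,96)),((428,445),(512,229),lambda o:(-120-o,191,96))]
def res(p,full=False):
    x,y,t,o,yo=p; R=Rot.from_euler('z',t).as_matrix(); r=[]
    for a,b,m in O:
        q=np.array(m(o),float)
        if m(0)[2]==70: q[1]+=np.sign(q[1])*yo
        P=R@q+[x,y,0]
        for c,u,v in (s(*a),d(*b)): r.append(proj(c,P)-[u,v])
    r=np.array(r); return r if full else r.ravel()
f=least_squares(res,[762,146,0.02,.12e3,0],loss='soft_l1'); print(np.round(f.x,3)); print(np.round(res(f.x,True),1).tolist())
print("roller",[np.round(atz(*q,25),1).tolist() for q in (s(329,231),s(465,192),d(247,222),d(281,78))])
print("strip top",[np.round(atz(*q,16),1).tolist() for q in (s(231,72),s(416,38),s(421,55),s(236,92),d(97,38),d(123,40),d(45,226),d(18,222))])
```

```text
['MotionError', 'finish_job', 'get_image', 'read_state']
[ 7.62817e+02  1.48845e+02  2.50000e-02  1.19072e+02 -4.79700e+00]
[[-2.1, -1.3], [-0.9, -1.7], [0.7, 0.3], [0.9, -0.9], [-2.8, 0.0], [-3.2, 0.6], [-1.8, 3.0], [0.4, 2.2], [-0.1, -0.5], [-1.6, -0.5], [-0.2, -2.2], [0.8, 0.5], [0.4, -0.9], [0.5, -1.9], [2.3, -2.1], [-0.9, -1.2], [-0.3, 0.8], [1.1, -0.4], [0.6, 2.2], [2.5, 0.7]]
roller [[550.6, 34.3, 25.0], [369.0, 29.2, 25.0], [561.4, 35.8, 25.0], [371.2, 28.9, 25.0]]
strip top [[617.0, -225.7, 16.0], [360.4, -209.7, 16.0], [361.6, -182.4, 16.0], [617.5, -194.2, 16.0], [369.6, -212.0, 16.0], [364.3, -179.3, 16.0], [621.2, -195.4, 16.0], [624.2, -227.8, 16.0]]
```

```bash
cat >> h.py <<'E'
def pl(pos,rpy=None,R=None):
    s=read_state(); p0=np.array(s["eef_pos"]); R0=Rot.from_euler('xyz',s["tool_rot"])
    Rt=R if R is not None else Rot.from_euler('xyz',rpy)
    dd=R0.inv().apply(np.array(pos,float)-p0); w=(R0.inv()*Rt).as_rotvec()
    print("xyz",np.round(dd,1),"a",np.round(w,3),"| dist %.0f ang %.1fdeg"%(np.linalg.norm(dd),np.degrees(np.linalg.norm(w))))
def st():
    s=read_state(); print("t%.2f"%s["clock"],np.round(s["eef_pos"],1),np.round(s["tool_rot"],3),"q",np.round(s["qpos"],3),"F",np.round(s["force"],1),"w%.1f"%s["width"])
H=-np.pi/2
E
python3 -c "
from h import *
pl((450,-350,250),(H,0,-.66))"
```

```text
xyz [-197.4  -33.   346.8] a [-0.    -0.655 -0.   ] | dist 400 ang 37.5deg
```

```bash
python3 -m jog '[{"x":-25,"y":-10,"z":43,"ay":-0.1},{"x":-50,"y":-20,"z":86,"ay":-0.2},{"x":-74,"y":-33,"z":130,"ay":-0.3},{"x":-99,"y":-33,"z":173,"ay":-0.4},{"x":-123,"y":-33,"z":216,"ay":-0.5}]'; python3 -c "
from h import *
st();pl((450,-350,250),(H,0,-.66));pl((463,88,210),(H,0,0.03))"
```

```text
t0.35 [ 164.5 -628.7  216.9] [-1.571  0.    -1.315] q [ 1.249  0.629  0.038  1.518 -0.027  0.996 -0.02 ] F [ 0.2 -0.7 -0.9] w85.4
xyz [-197.4  -33.   346.8] a [-0.    -0.655 -0.   ] | dist 400 ang 37.5deg
xyz [-617.8    7.2  470.2] a [-0.    -1.345 -0.   ] | dist 776 ang 77.1deg$[0]: bad value
```

```bash
python3 -m jog '[{"x":-25,"y":-10,"z":43,"ax":0,"ay":-0.1,"az":0,"grip":85},{"x":-50,"y":-20,"z":86,"ax":0,"ay":-0.2,"az":0,"grip":85},{"x":-74,"y":-33,"z":130,"ax":0,"ay":-0.3,"az":0,"grip":85},{"x":-99,"y":-33,"z":173,"ax":0,"ay":-0.4,"az":0,"grip":85},{"x":-123,"y":-33,"z":216,"ax":0,"ay":-0.5,"az":0,"grip":85}]'; python3 -c "
from h import *
st();pl((450,-350,250),(H,0,-.66));pl((463,88,210),(H,0,0.03))"
```

```text
clock: 0.85
eef_pos: [342.1, -455.5, 250.9]
tool_rot: [-1.571, -0.002, -0.811]
force: [0.9, -0.4, 0.6]
width: 84.9
t0.85 [ 342.1 -455.5  250.9] [-1.571 -0.002 -0.811] q [ 0.952  0.475 -0.112  1.704  0.062  0.964  0.006] F [ 0.9 -0.4  0.6] w84.9
xyz [ -2.3   0.9 150.9] a [ 0.    -0.151  0.002] | dist 151 ang 8.7deg
xyz [-311.    40.3  461.9] a [ 0.001 -0.841  0.002] | dist 558 ang 48.2deg
```

```bash
python3 -m jog '[{"x":-27,"y":0,"z":41,"ax":0,"ay":-0.1,"az":0,"grip":85},{"x":-54,"y":0,"z":82,"ax":0,"ay":-0.2,"az":0,"grip":85},{"x":-81,"y":0,"z":123,"ax":0,"ay":-0.3,"az":0,"grip":85},{"x":-108,"y":0,"z":164,"ax":0,"ay":-0.4,"az":0,"grip":85},{"x":-135,"y":0,"z":205,"ax":0,"ay":-0.5,"az":0,"grip":85}]'; python3 -c "
from h import *
st();pl((463,88,210),(H,0,0.03))"
```

```text
clock: 1.35
eef_pos: [397.6, -216.0, 250.4]
tool_rot: [-1.571, -0.001, -0.311]
force: [1.1, 0.5, 0.3]
width: 85.1
t1.35 [ 397.6 -216.   250.4] [-1.571e+00 -1.000e-03 -3.110e-01] q [ 0.665  0.314 -0.299  1.993  0.122  0.85  -0.012] F [1.1 0.5 0.3] w85.1
xyz [-30.9  40.3 309.5] a [ 0.    -0.341  0.001] | dist 314 ang 19.5deg
```

```bash
python3 -m jog '[{"x":-5,"y":0,"z":48,"ax":0,"ay":-0.1,"az":0,"grip":85},{"x":-10,"y":0,"z":96,"ax":0,"ay":-0.2,"az":0,"grip":85},{"x":-15,"y":0,"z":145,"ax":0,"ay":-0.34,"az":0,"grip":85},{"x":-20,"y":0,"z":193,"ax":0,"ay":-0.34,"az":0,"grip":85},{"x":-24,"y":0,"z":242,"ax":0,"ay":-0.34,"az":0,"grip":85}]'; python3 -c "
from h import *
st();pl((463,88,130),(H,0,0.03))
g=get_image('wrist');cv2.imwrite('pics/w1.png',g['color'][:,:,::-1]); np.save('pics/w1.npy',g,allow_pickle=True)"
```

```text
clock: 1.85
eef_pos: [449.7, 21.3, 250.5]
tool_rot: [-1.571, -0.001, 0.024]
force: [1.2, -0.2, 0.2]
width: 85.0
t1.85 [449.7  21.3 250.5] [-1.571e+00 -1.000e-03  2.400e-02] q [ 0.241  0.326 -0.459  1.995  0.189  0.86  -0.297] F [ 1.2 -0.2  0.2] w85.0
xyz [ 14.8 120.5  66.4] a [ 0.    -0.006  0.001] | dist 138 ang 0.3deg
```

View pics/w1.png

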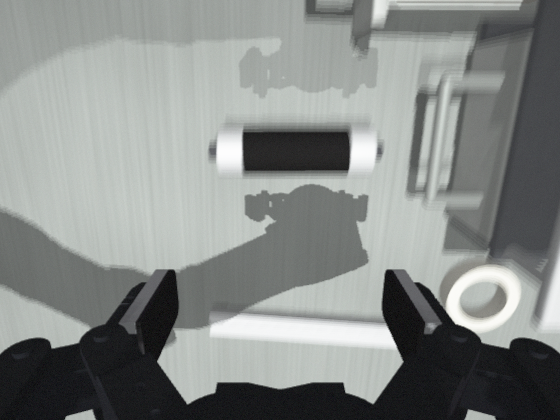

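```bash
python3 -c "
from h import *
g=np.load('pics/w1.npy',allow_pickle=True).item()
print(np.round(np.linalg.inv(g['camera_from_world'])[:3,3]))
for n,u,v,z in (('rolN',211,150,25),('rolF',383,150,25),('st1',212,311,16),('st2',385,318,16),('rhL',447,77,70),('rhR',433,203,70),('rhL',447,77,60),('rhR',433,203,60),('tape',483,298,25)): print(n,np.round(atz(g,u,v,z),1))
for k in ((597.5,44.8,70),(473,242,70)): print(proj(g,k))
"
```

```text
[448.  99. 407.]
rolN [375.5  34.9  25. ]
rolF [559.9  39.   25. ]
st1 [ 367.5 -172.4   16. ]
st2 [ 589.2 -178.    16. ]
rhL [596.3 112.4  70. ]
rhR [602.1  -5.3  70. ]
rhL [600.7 112.8  60. ]
rhR [606.6  -8.4  60. ]
tape [ 703.2 -140.2   25. ]
[436.36531049 152.61102131]
[ 316.46271732 -103.98099822]
```

```bash
python3 -m jog '[{"x":8,"y":40,"z":35,"ax":0,"ay":0,"az":0,"grip":85},{"x":17,"y":80,"z":70,"ax":0,"ay":0,"az":0,"grip":85},{"x":17,"y":130,"z":72,"ax":0,"ay":0,"az":0,"grip":85},{"x":17,"y":170,"z":72,"ax":0,"ay":0,"az":0,"grip":85},{"x":17,"y":185,"z":72,"ax":0,"ay":0,"az":0,"grip":85}]'; python3 -c "
from h import *
st();pl((467,92,15),(H,0,0.03))
for n in ('wrist','scene','side'):
  g=get_image(n);a=g['color'][:,:,::-1]; np.save('pics/%s2.npy'%n,g,allow_pickle=True)
  if n=='scene': a=cv2.resize(a[90:350,140:440],None,fx=2.3,fy=2.3,interpolation=cv2.INTER_CUBIC)
  if n=='side': a=cv2.resize(a[120:390,140:420],None,fx=2.2,fy=2.2,interpolation=cv2.INTER_CUBIC)
  cv2.imwrite('pics/%s2.png'%n,a)"
```

```text
clock: 2.4
eef_pos: [462.1, 91.8, 61.4]
tool_rot: [-1.572, 0.006, 0.027]
force: [-1.0, -0.1, 1.2]
width: 85.0
t2.40 [462.1  91.8  61.4] [-1.572  0.006  0.027] q [-0.061  0.659 -0.285  2.126  0.436  0.419 -0.666] F [-1.  -0.1  1.2] w85.0
xyz [ 5.2 46.4  0.2] a [ 0.001 -0.003 -0.006] | dist 47 ang 0.4deg
```

View pics/wrist2.png

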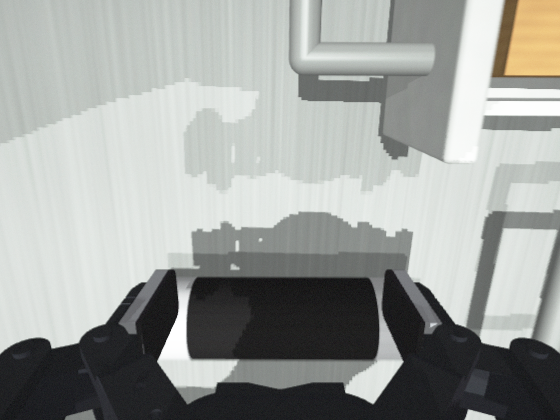

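View pics/side2.png

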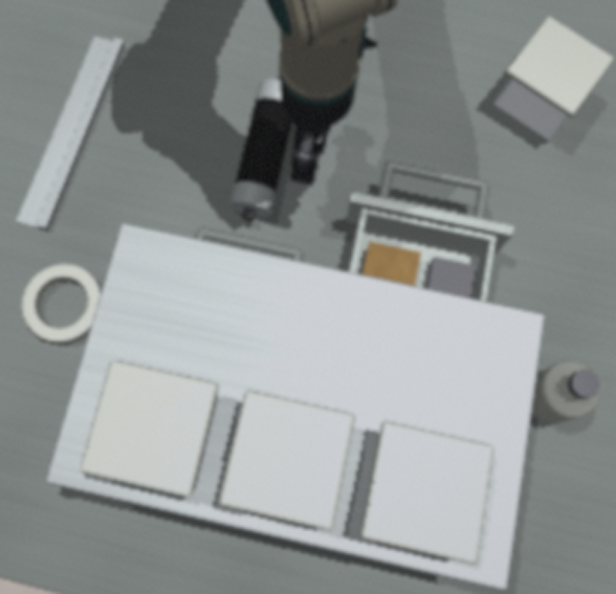

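```bash
python3 -c "
from h import *
g=np.load('pics/wrist2.npy',allow_pickle=True).item()
o,_=ray(g,280,278);print(o)
an=[]
for v in (278,360):
  o,d=ray(g,283,v); an.append(np.arctan2(d[2],d[1]))
m=np.mean(an); print(np.degrees(an)); c=o[1]+(25-o[2])/np.tan(m); print('roller y',c,'subtended implies dist',25/np.sin(abs(an[0]-an[1])/2),np.hypot(c-o[1],o[2]-25))
print(atz(g,183,320,45),atz(g,380,320,45))
for n,u,v in (('lh corner',306,58),): 
  for z in (60,70,76): print(n,atz(g,u,v,z))
print(atz(g,442,163,14),atz(g,442,163,96),atz(g,555,350,70))
"
```

```text
[460.95169081 169.9435492  217.66825545]
[-119.70046939 -131.59287244]
roller y 31.76910704813355 subtended implies dist 241.3253188363775 237.09330046047054
[407.77641867  42.86267577  45.        ] [519.7728957   46.15631135  45.        ]
lh corner [470.37336905 181.92759283  60.        ]
lh corner [469.77580563 181.16751316  70.        ]
lh corner [469.41726757 180.71146535  76.        ]
[554.19254592 131.13679971  14.        ] [516.65233082 146.76099922  96.        ] [600.26554476  49.10517292  70.        ]
```

```bash
python3 -m jog '[{"x":2,"y":20,"z":0,"ax":0,"ay":0,"az":0,"grip":85},{"x":3,"y":36,"z":0,"ax":0,"ay":0,"az":0,"grip":85},{"x":3,"y":42,"z":-2,"ax":0,"ay":0,"az":0,"grip":85},{"x":3,"y":42,"z":-4,"ax":0,"ay":0,"az":0,"grip":85}]'; python3 -c "
from h import *
st();pl((463,60,17),(H,0,0.0))
g=get_image('wrist');cv2.imwrite('pics/w3.png',g['color'][:,:,::-1])
g=get_image('side');a=g['color'][:,:,::-1];cv2.imwrite('pics/side3.png',cv2.resize(a[120:280,140:360],None,fx=3.5,fy=3.5,interpolation=cv2.INTER_CUBIC))"
```

```text
clock: 2.95
eef_pos: [468.4, 87.9, 23.8]
tool_rot: [-1.571, -0.001, 0.025]
force: [-0.4, 0.3, -0.2]
width: 85.1
t2.95 [468.4  87.9  23.8] [-1.571e+00 -1.000e-03  2.500e-02] q [-0.094  0.731 -0.222  2.135  0.483  0.322 -0.698] F [-0.4  0.3 -0.2] w85.1
xyz [ -6.1   6.8 -27.7] a [0.    0.025 0.001] | dist 29 ang 1.4deg
```

View pics/w3.png

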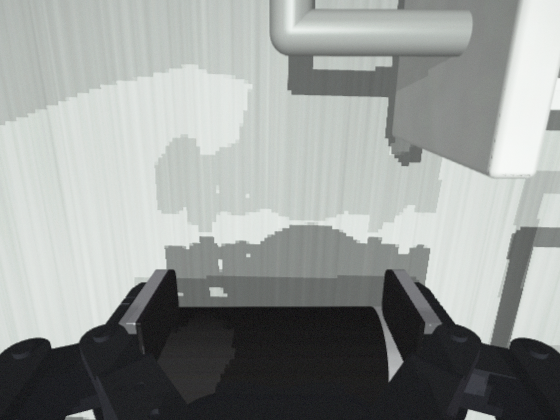

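View pics/side3.png

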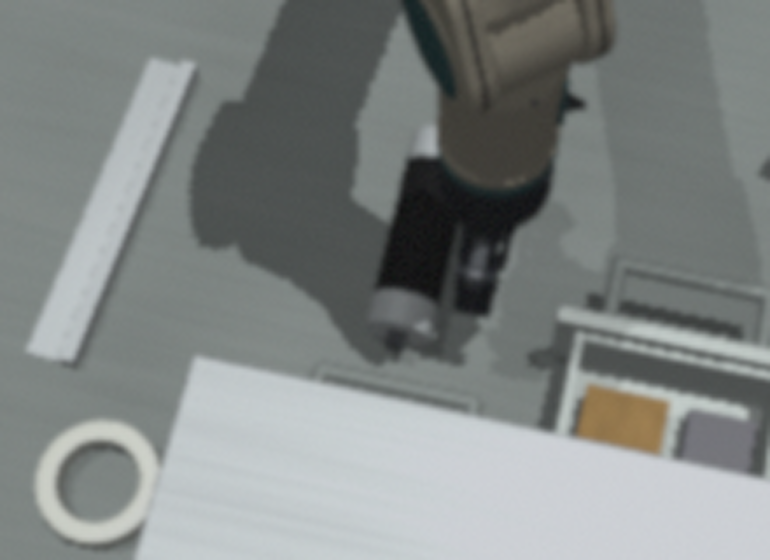

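```bash
python3 -m jog '[{"x":-1,"y":5,"z":-4,"ax":0,"ay":0.01,"az":0,"grip":85},{"x":-2,"y":6,"z":-9,"ax":0,"ay":0.01,"az":0,"grip":85},{"x":-3,"y":6,"z":-14,"ax":0,"ay":0.02,"az":0,"grip":85},{"x":-4,"y":6,"z":-19,"ax":0,"ay":0.025,"az":0,"grip":85},{"x":-5,"y":6,"z":-24,"ax":0,"ay":0.025,"az":0,"grip":85}]'; python3 -c "
from h import *
st();pl((463,40,17),(H,0,-0.03))
g=get_image('side');a=g['color'][:,:,::-1];cv2.imwrite('pics/side4.png',cv2.resize(a[120:280,140:360],None,fx=3.5,fy=3.5,interpolation=cv2.INTER_CUBIC))"
```

```text
clock: 3.55
eef_pos: [463.4, 63.4, 17.2]
tool_rot: [-1.571, -0.0, -0.001]
force: [-0.4, -0.3, 0.2]
width: 85.1
t3.55 [463.4  63.4  17.2] [-1.571e+00 -0.000e+00 -1.000e-03] q [-0.056  0.738 -0.206  2.159  0.504  0.289 -0.697] F [-0.4 -0.3  0.2] w85.1
xyz [ -0.4   0.2 -23.4] a [0.    0.029 0.   ] | dist 23 ang 1.7deg
```

View pics/side4.png

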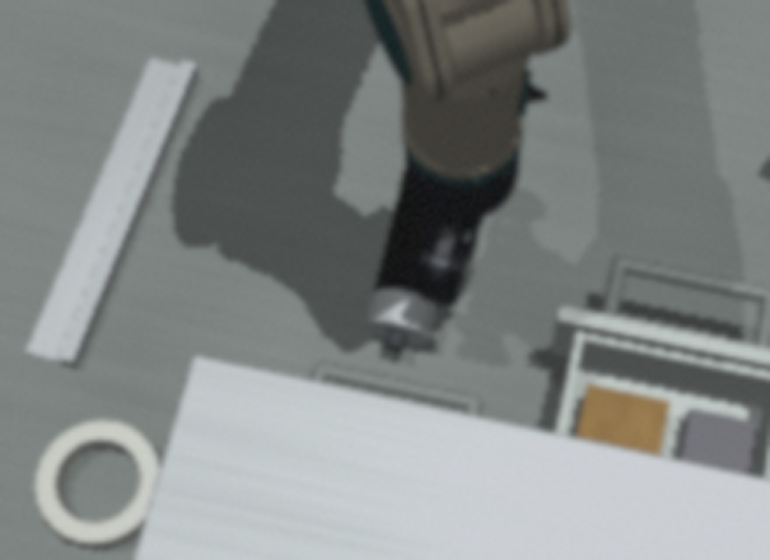

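```bash
python3 -m jog '[{"x":3,"y":0,"z":-6,"ax":0,"ay":0,"az":0,"grip":85},{"x":6,"y":0,"z":-13,"ax":0,"ay":0,"az":0,"grip":85},{"x":9,"y":0,"z":-20,"ax":0,"ay":0.01,"az":0,"grip":85},{"x":12,"y":0,"z":-27,"ax":0,"ay":0.01,"az":0,"grip":85},{"x":14,"y":0,"z":-34,"ax":0,"ay":0.02,"az":0,"grip":85}]'; python3 -c "
from h import *
st();pl((480,-100,17),(H,0,-0.054))
g=get_image('side');a=g['color'][:,:,::-1];cv2.imwrite('pics/side5.png',cv2.resize(a[120:280,140:360],None,fx=3.5,fy=3.5,interpolation=cv2.INTER_CUBIC))"
```

```text
clock: 4.1
eef_pos: [469.9, 33.8, 20.3]
tool_rot: [-1.57, 0.009, -0.012]
force: [-31.5, 10.9, 72.2]
width: 85.2
t4.10 [469.9  33.8  20.3] [-1.57   0.009 -0.012] q [ 0.03   0.738 -0.236  2.14   0.506  0.325 -0.643] F [-31.5  10.9  72.2] w85.2
xyz [  11.7    3.1 -133.7] a [-0.001  0.042 -0.009] | dist 134 ang 2.5deg
```

View pics/side5.png

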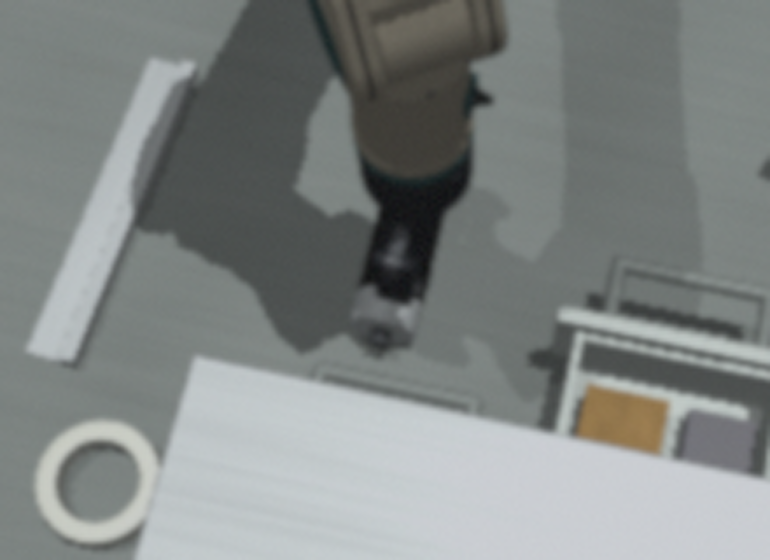

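```bash
python3 -m jog '[{"x":0,"y":-4,"z":6,"ax":0,"ay":0,"az":0,"grip":85},{"x":0,"y":-4,"z":14,"ax":0,"ay":0,"az":0,"grip":85},{"x":0,"y":-4,"z":24,"ax":0,"ay":0,"az":0,"grip":85}]'; python3 -c "
from h import *
st()
for n in ('wrist','scene','side'):
  g=get_image(n);a=g['color'][:,:,::-1]; np.save('pics/%s6.npy'%n,g,allow_pickle=True)
  if n=='scene': a=cv2.resize(a[90:350,140:440],None,fx=2.3,fy=2.3,interpolation=cv2.INTER_CUBIC)
  if n=='side': a=cv2.resize(a[120:280,140:360],None,fx=3.5,fy=3.5,interpolation=cv2.INTER_CUBIC)
  cv2.imwrite('pics/%s6.png'%n,a)"
```

```text
clock: 4.45
eef_pos: [478.7, 53.9, 21.2]
tool_rot: [-1.571, -0.001, -0.021]
force: [0.1, 0.3, 0.3]
width: 84.9
t4.45 [478.7  53.9  21.2] [-1.571e+00 -1.000e-03 -2.100e-02] q [-0.016  0.739 -0.228  2.122  0.492  0.329 -0.677] F [0.1 0.3 0.3] w84.9
```

View pics/side6.png

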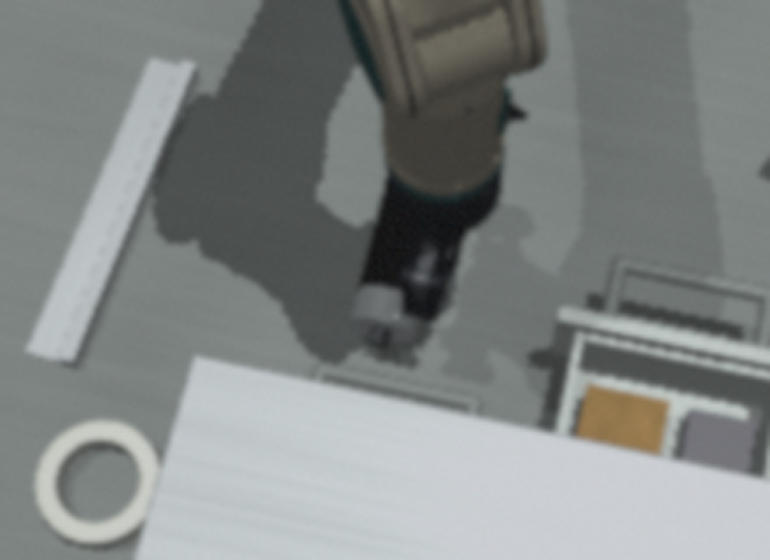

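View pics/wrist6.png

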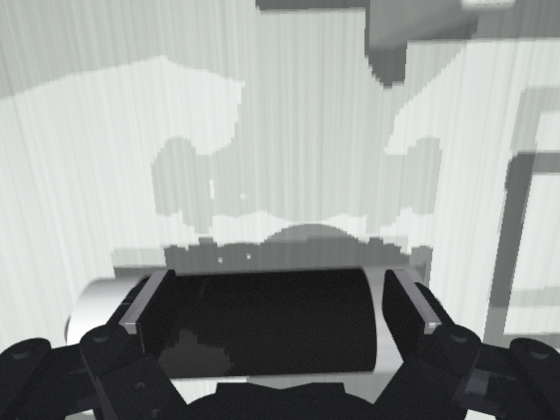

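View pics/scene6.png

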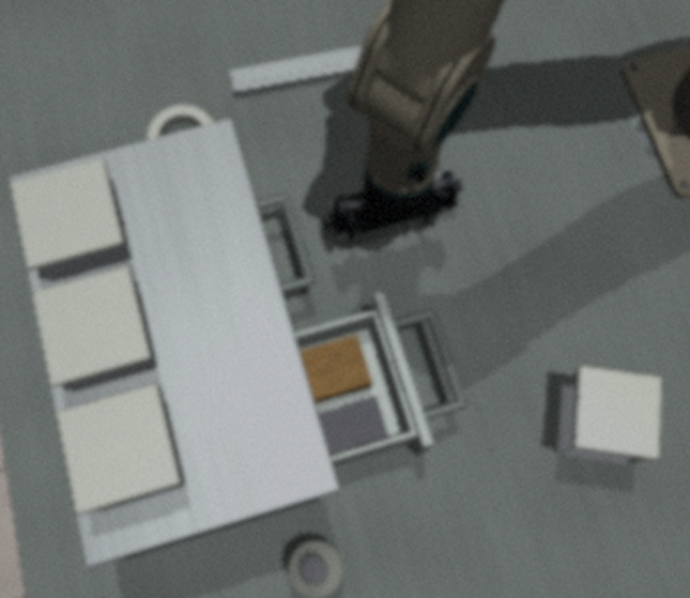

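```bash
python3 -c "
from h import *
g=np.load('pics/wrist6.npy',allow_pickle=True).item()
for u,a,b in ((200,275,378),(283,272,376),(360,269,374)):
  an=[]
  for v in (a,b):
    o,d=ray(g,u,v); an.append(np.arctan2(d[2],d[1]))
  m=np.mean(an); c=o[1]+(25-o[2])/np.tan(m); print('roller y',c,'dist',25/np.sin(abs(an[0]-an[1])/2),np.hypot(c-o[1],o[2]-25), atz(g,u,(a+b)/2,50))
for u,v in ((165,272),(395,272)): print('tip', [np.round(atz(g,u,v,z),1).tolist() for z in (10,20,30)])
T=np.array(g['camera_from_world']); 
s=read_state(); R0=Rot.from_euler('xyz',s['tool_rot'])
for dy in (11,0,-2): 
  for dx in (43,50): print(dy,dx,proj(g,np.array(s['eef_pos'])+R0.apply([dx,dy,11])),proj(g,np.array(s['eef_pos'])+R0.apply([dx,dy,-11])))
"
```

```text
roller y 19.760881099440567 dist 194.17920962487491 189.34203738814216 [444.31630173  37.02048131  50.        ]
roller y 20.263664587309123 dist 192.3481000812608 189.04478607132404 [479.40164678  37.43088232  50.        ]
roller y 20.834701887324087 dist 190.49687636426745 188.70823915001753 [511.80420042  37.89947236  50.        ]
tip [[417.8, 41.5, 10.0], [421.5, 46.9, 20.0], [425.2, 52.3, 30.0]]
tip [[538.7, 38.7, 10.0], [535.2, 44.2, 20.0], [531.7, 49.8, 30.0]]
11 43 [364.49259039 225.85342887] [361.61451218 265.0479631 ]
11 50 [378.36912258 225.79158047] [374.98879323 264.98903027]
0 43 [369.74086974 234.3323227 ] [366.49068859 275.52901191]
0 50 [384.47430353 234.26681689] [380.65918879 275.46677166]
-2 43 [370.76552284 235.98770807] [367.440158   277.56983946]
-2 50 [385.66625624 235.92149038] [381.7633067 277.5069577]
```

```bash
python3 -c "
from h import *
g=np.load('pics/wrist6.npy',allow_pickle=True).item()
f,cx,cy,T=cam(g)
s=read_state(); R0=Rot.from_euler('xyz',s['tool_rot']).as_matrix(); p=np.array(s['eef_pos'])
C=T[:3,:3]@R0; t=T[:3,:3]@p+T[:3,3]
print(np.round(C,3),np.round(t,1))
for dep in (140,145.8,150):
  for v in (268,271):
    # cam y = (v-cy)/f*dep, solve dy,dz
    A=C[1:,1:]; b=np.array([(v-cy)/f*dep,dep])-t[1:]
    print(dep,v,np.round(np.linalg.solve(A,b),1))
"
```

```text
[[ 1.    -0.001 -0.004]
 [-0.004 -0.307 -0.952]
 [-0.     0.952 -0.307]] [ -0.2  25.2 172.9]
140 268 [-31.4  10.1]
140 271 [-31.7   9. ]
145.8 268 [-26.2   7.3]
145.8 271 [-26.5   6.2]
150 268 [-22.4   5.3]
150 271 [-22.8   4.1]
```

```bash
python3 -m jog '[{"x":0,"y":-10,"z":15,"ax":0,"ay":0,"az":0,"grip":85},{"x":0,"y":-20,"z":30,"ax":0,"ay":0,"az":0,"grip":40},{"x":0,"y":-20,"z":30,"ax":0,"ay":0,"az":0,"grip":40},{"x":0,"y":-20,"z":30,"ax":0,"ay":0,"az":0,"grip":40},{"x":0,"y":-20,"z":30,"ax":0,"ay":0,"az":0,"grip":40}]'; python3 -c "
from h import *
st()
g=get_image('wrist');a=g['color'][:,:,::-1];cv2.imwrite('pics/w7.png',a);np.save('pics/w7.npy',g,allow_pickle=True)"; python3 -m jog '[{"x":0,"y":0,"z":0,"ax":0,"ay":0,"az":0,"grip":0},{"x":0,"y":0,"z":0,"ax":0,"ay":0,"az":0,"grip":0},{"x":0,"y":0,"z":0,"ax":0,"ay":0,"az":0,"grip":0},{"x":0,"y":0,"z":0,"ax":0,"ay":0,"az":0,"grip":0}]'; python3 -c "
from h import *
st()
g=get_image('wrist');a=g['color'][:,:,::-1];cv2.imwrite('pics/w8.png',a);np.save('pics/w8.npy',g,allow_pickle=True)"
```

```text
clock: 5.1
eef_pos: [478.3, 83.5, 41.1]
tool_rot: [-1.572, 0.0, -0.02]
force: [-0.9, 0.4, 0.6]
width: 40.1
t5.10 [478.3  83.5  41.1] [-1.572  0.    -0.02 ] q [-0.057  0.705 -0.258  2.103  0.456  0.386 -0.702] F [-0.9  0.4  0.6] w40.1
clock: 5.55
eef_pos: [478.5, 83.9, 41.1]
tool_rot: [-1.571, 0.0, -0.02]
force: [-1.3, -0.1, 0.8]
width: -0.2
t5.55 [478.5  83.9  41.1] [-1.571  0.    -0.02 ] q [-0.057  0.705 -0.258  2.103  0.456  0.386 -0.702] F [-1.3 -0.1  0.8] w-0.2
```

View pics/w7.png

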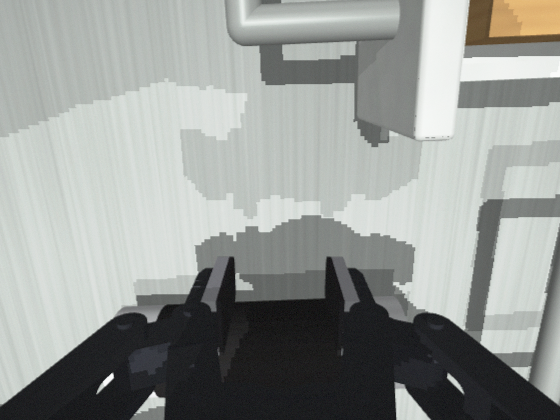

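View pics/w8.png

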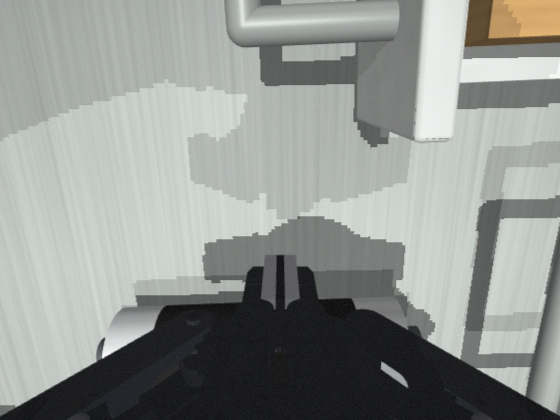

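```bash
python3 -m jog '[{"x":0,"y":10,"z":0,"ax":0,"ay":0,"az":0,"grip":0},{"x":0,"y":20,"z":0,"ax":0,"ay":0,"az":0,"grip":0},{"x":0,"y":26,"z":0,"ax":0,"ay":0,"az":0,"grip":0},{"x":0,"y":26,"z":0,"ax":0,"ay":0,"az":0,"grip":0}]'; python3 -c "
from h import *
st()
g=get_image('wrist');a=g['color'][:,:,::-1];cv2.imwrite('pics/w9.png',a);np.save('pics/w9.npy',g,allow_pickle=True)"
```

```text
clock: 6.0
eef_pos: [477.6, 83.9, 13.8]
tool_rot: [-1.572, 0.002, -0.02]
force: [0.7, -0.1, -0.2]
width: 0.2
t6.00 [477.6  83.9  13.8] [-1.572  0.002 -0.02 ] q [-0.086  0.756 -0.216  2.112  0.483  0.323 -0.727] F [ 0.7 -0.1 -0.2] w0.2
```

View pics/w9.png

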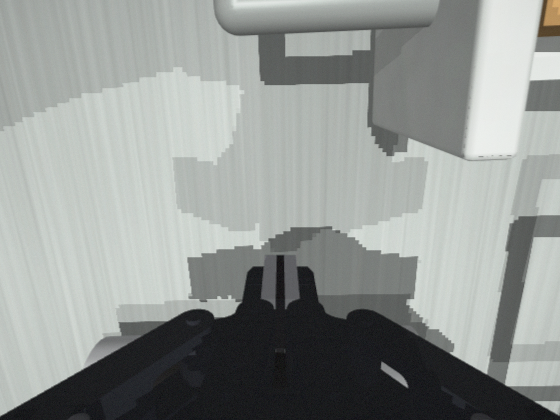

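```bash
python3 -m jog '[{"x":0,"y":2,"z":0,"ax":0,"ay":0,"az":0,"grip":0},{"x":0,"y":4,"z":0,"ax":0,"ay":0,"az":0,"grip":0},{"x":0,"y":5,"z":0,"ax":0,"ay":0,"az":0,"grip":0}]'
```

```text
clock: 6.35
eef_pos: [478.6, 84.0, 10.1]
tool_rot: [-1.571, -0.0, -0.02]
force: [-1.2, 0.7, -0.0]
width: -0.0
```

```bash
python3 -m jog '[{"x":0,"y":2,"z":0,"ax":0,"ay":0,"az":0,"grip":0},{"x":0,"y":4,"z":0,"ax":0,"ay":0,"az":0,"grip":0},{"x":0,"y":4,"z":0,"ax":0,"ay":0,"az":0,"grip":0}]'
```

```text
clock: 6.65
eef_pos: [478.4, 84.0, 5.9]
tool_rot: [-1.571, 0.0, -0.02]
force: [0.0, -0.7, 0.4]
width: -0.1
```

```bash
python3 -m jog '[{"x":-5,"y":0,"z":0,"ax":0,"ay":0,"az":0,"grip":40},{"x":-10,"y":4,"z":0,"ax":0,"ay":0,"az":0,"grip":40},{"x":-13,"y":9,"z":-4,"ax":0,"ay":0,"az":0,"grip":40},{"x":-13,"y":9,"z":-10,"ax":0,"ay":0,"az":0,"grip":40},{"x":-13,"y":9,"z":-16,"ax":0,"ay":0,"az":0,"grip":40}]'; python3 -c "
from h import *
st()
g=get_image('wrist');a=g['color'][:,:,::-1];cv2.imwrite('pics/w10.png',a);np.save('pics/w10.npy',g,allow_pickle=True)"
```

```text
clock: 7.15
eef_pos: [465.0, 67.6, -3.1]
tool_rot: [-1.571, 0.001, -0.02]
force: [-0.6, -0.0, 0.5]
width: 40.1
t7.15 [465.   67.6  -3.1] [-1.571e+00  1.000e-03 -2.000e-02] q [-0.077  0.781 -0.188  2.158  0.562  0.25  -0.78 ] F [-0.6 -0.   0.5] w40.1
```

View pics/w10.png

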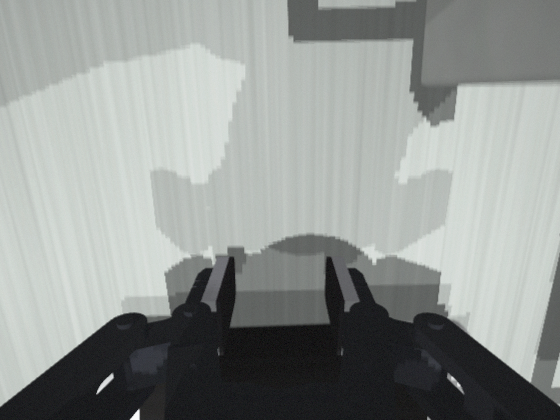

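```bash
python3 -m jog '[{"x":4,"y":-1,"z":-5,"ax":0,"ay":0,"az":0,"grip":40},{"x":8,"y":-1,"z":-10,"ax":0,"ay":0,"az":0,"grip":40},{"x":12,"y":-1,"z":-15,"ax":0,"ay":0.01,"az":0,"grip":40},{"x":14,"y":-1,"z":-20,"ax":0,"ay":0.01,"az":0,"grip":40},{"x":15,"y":-1,"z":-24,"ax":0,"ay":0.01,"az":0,"grip":40}]'; python3 -c "
from h import *
st()
g=get_image('wrist');a=g['color'][:,:,::-1];cv2.imwrite('pics/w11.png',a);np.save('pics/w11.npy',g,allow_pickle=True)"
```

```text
clock: 7.7
eef_pos: [480.2, 43.3, -1.9]
tool_rot: [-1.571, -0.0, -0.031]
force: [-0.1, 0.6, -0.5]
width: 40.0
t7.70 [480.2  43.3  -1.9] [-1.571 -0.    -0.031] q [-0.004  0.786 -0.214  2.125  0.566  0.284 -0.734] F [-0.1  0.6 -0.5] w40.0
```

View pics/w11.png

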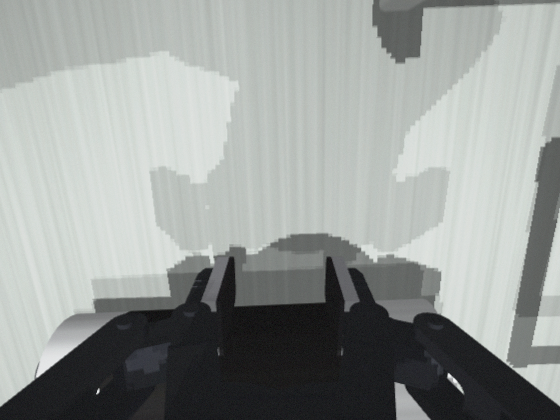

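```bash
cat >> h.py <<'E'
def roly(g,u,v):
    # tangent line (upper image edge = +y side) -> centre y with z=25
    o,d=ray(g,u,v); a=np.arctan2(d[2],d[1]); n=np.array([-np.sin(a),np.cos(a)])
    if n[0]>0: n=-n
    # centre c=(y,25): n.(c-o)=25
    return o[1]+(25-n[1]*(25-o[2]))/n[0]
E
python3 -c "
from h import *
for f,u,v in (('w10',280,325),('w11',280,305),('wrist6',283,272),('wrist2',283,278)):
  g=np.load('pics/%s.npy'%f,allow_pickle=True).item(); print(f,roly(g,u,v))"
```

```text
w10 19.017353100290975
w11 4.791973450927884
wrist6 19.77412664087909
wrist2 31.264386353095233
```

```bash
python3 -m jog '[{"x":1,"y":0,"z":-8,"ax":0,"ay":0.01,"az":0,"grip":40},{"x":2,"y":0,"z":-17,"ax":0,"ay":0.02,"az":0,"grip":40},{"x":2,"y":0,"z":-26,"ax":0,"ay":0.02,"az":0,"grip":40},{"x":2,"y":0,"z":-35,"ax":0,"ay":0.02,"az":0,"grip":40},{"x":2,"y":0,"z":-44,"ax":0,"ay":0.02,"az":0,"grip":40}]'; python3 -c "
from h import *
st()
g=get_image('side');a=g['color'][:,:,::-1];cv2.imwrite('pics/side12.png',cv2.resize(a[120:280,140:360],None,fx=3.5,fy=3.5,interpolation=cv2.INTER_CUBIC))"
```

```text
clock: 8.25
eef_pos: [480.1, -1.3, -1.9]
tool_rot: [-1.571, 0.0, -0.051]
force: [-0.2, 1.3, 1.4]
width: 40.0
t8.25 [480.1  -1.3  -1.9] [-1.571  0.    -0.051] q [ 0.092  0.785 -0.22   2.13   0.585  0.284 -0.681] F [-0.2  1.3  1.4] w40.0
```

View pics/side12.png

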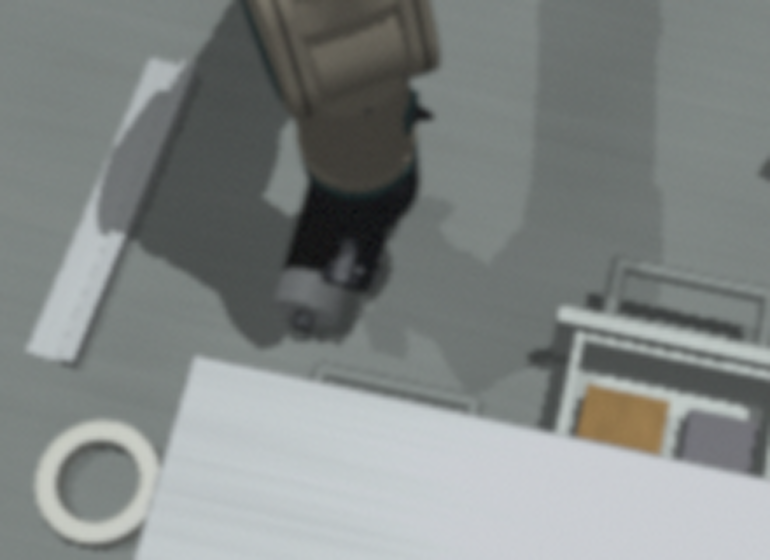

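Rolling well with no force. Continue.

```bash
python3 -m jog '[{"x":0,"y":0,"z":-9,"ax":0,"ay":0,"az":0,"grip":40},{"x":0,"y":0,"z":-18,"ax":0,"ay":0,"az":0,"grip":40},{"x":0,"y":0,"z":-27,"ax":0,"ay":0,"az":0,"grip":40},{"x":0,"y":0,"z":-36,"ax":0,"ay":0,"az":0,"grip":40},{"x":0,"y":0,"z":-45,"ax":0,"ay":0,"az":0,"grip":40}]';  python3 -m jog '[{"x":0,"y":0,"z":-9,"ax":0,"ay":0,"az":0,"grip":40},{"x":0,"y":0,"z":-18,"ax":0,"ay":0,"az":0,"grip":40},{"x":0,"y":0,"z":-27,"ax":0,"ay":0,"az":0,"grip":40},{"x":0,"y":0,"z":-35,"ax":0,"ay":0,"az":0,"grip":40},{"x":0,"y":0,"z":-42,"ax":0,"ay":0,"az":0,"grip":40}]'; python3 -c "
from h import *
st()
g=get_image('side');a=g['color'][:,:,::-1];cv2.imwrite('pics/side13.png',cv2.resize(a[120:280,140:360],None,fx=3.5,fy=3.5,interpolation=cv2.INTER_CUBIC))"
```

```text
clock: 8.8
eef_pos: [478.1, -45.8, -1.9]
tool_rot: [-1.571, 0.0, -0.05]
force: [-1.2, -0.1, 1.1]
width: 40.1
clock: 9.3
eef_pos: [475.9, -87.9, -1.9]
tool_rot: [-1.571, 0.0, -0.051]
force: [-0.1, 0.2, 0.2]
width: 40.1
t9.30 [475.9 -87.9  -1.9] [-1.571  0.    -0.051] q [ 0.293  0.79  -0.251  2.119  0.631  0.304 -0.544] F [-0.1  0.2  0.2] w40.1
```

View pics/side13.png

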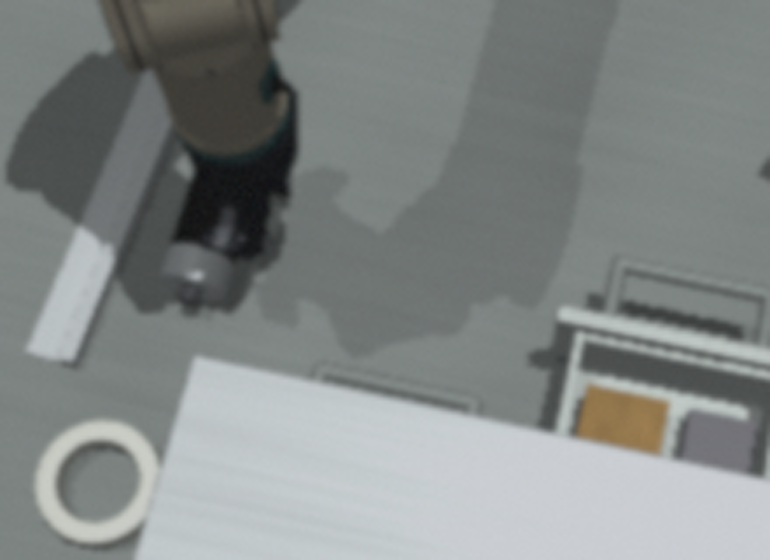

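```bash
python3 -m jog '[{"x":0,"y":0,"z":-7,"ax":0,"ay":0,"az":0,"grip":40},{"x":0,"y":0,"z":-14,"ax":0,"ay":0,"az":0,"grip":40},{"x":0,"y":0,"z":-20,"ax":0,"ay":0,"az":0,"grip":40},{"x":0,"y":0,"z":-25,"ax":0,"ay":0,"az":0,"grip":40},{"x":0,"y":0,"z":-29,"ax":0,"ay":0,"az":0,"grip":40}]';  python3 -m jog '[{"x":0,"y":0,"z":-2,"ax":0,"ay":0,"az":0,"grip":40},{"x":0,"y":0,"z":-3,"ax":0,"ay":0,"az":0,"grip":40},{"x":0,"y":0,"z":-4,"ax":0,"ay":0,"az":0,"grip":40},{"x":0,"y":0,"z":-5,"ax":0,"ay":0,"az":0,"grip":40},{"x":0,"y":0,"z":-6,"ax":0,"ay":0,"az":0,"grip":40}]'; python3 -c "
from h import *
st()
g=get_image('side');a=g['color'][:,:,::-1];cv2.imwrite('pics/side14.png',cv2.resize(a[120:280,140:360],None,fx=3.5,fy=3.5,interpolation=cv2.INTER_CUBIC))"
```

```text
clock: 9.85
eef_pos: [474.5, -116.5, -1.9]
tool_rot: [-1.571, 0.0, -0.05]
force: [0.8, 0.1, -1.2]
width: 39.9
clock: 10.35
eef_pos: [474.5, -121.2, -1.8]
tool_rot: [-1.57, -0.0, -0.049]
force: [-0.7, 3.3, 1.6]
width: 39.9
t10.35 [ 474.5 -121.2   -1.8] [-1.57  -0.    -0.049] q [ 0.375  0.795 -0.271  2.104  0.643  0.322 -0.484] F [-0.7  3.3  1.6] w39.9
```

View pics/side14.png

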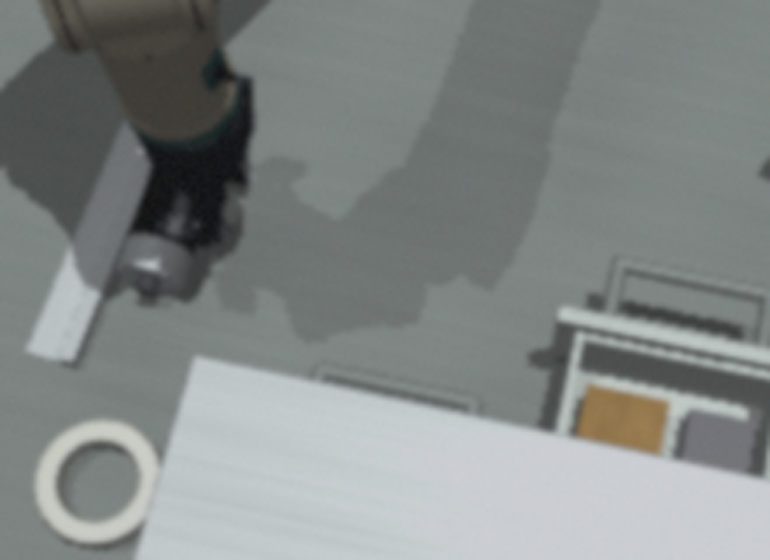

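```bash
python3 -m jog '[{"x":0,"y":0,"z":-1,"ax":0,"ay":0,"az":0,"grip":40},{"x":0,"y":0,"z":-1,"ax":0,"ay":0,"az":0,"grip":40}]';  python3 -c "
from h import *
st()"
```

```text
clock: 10.6
eef_pos: [474.7, -122.0, -1.7]
tool_rot: [-1.57, -0.001, -0.049]
force: [-0.1, 2.9, 2.5]
width: 39.6
t10.60 [ 474.7 -122.    -1.7] [-1.57e+00 -1.00e-03 -4.90e-02] q [ 0.377  0.795 -0.271  2.103  0.644  0.323 -0.482] F [-0.1  2.9  2.5] w39.6
```

```bash
python3 -m jog '[{"x":0,"y":0,"z":-1,"ax":0,"ay":0,"az":0,"grip":40},{"x":0,"y":0,"z":-2,"ax":0,"ay":0,"az":0,"grip":40},{"x":0,"y":0,"z":-2,"ax":0,"ay":0,"az":0,"grip":40}]';  python3 -c "
from h import *
st()
g=get_image('wrist');a=g['color'][:,:,::-1];cv2.imwrite('pics/w15.png',a);np.save('pics/w15.npy',g,allow_pickle=True)"
```

```text
clock: 10.9
eef_pos: [475.1, -124.7, -1.7]
tool_rot: [-1.57, -0.002, -0.05]
force: [1.8, 4.4, 2.7]
width: 40.1
t10.90 [ 475.1 -124.7   -1.7] [-1.57  -0.002 -0.05 ] q [ 0.382  0.795 -0.272  2.101  0.644  0.324 -0.479] F [1.8 4.4 2.7] w40.1
```

View pics/w15.png

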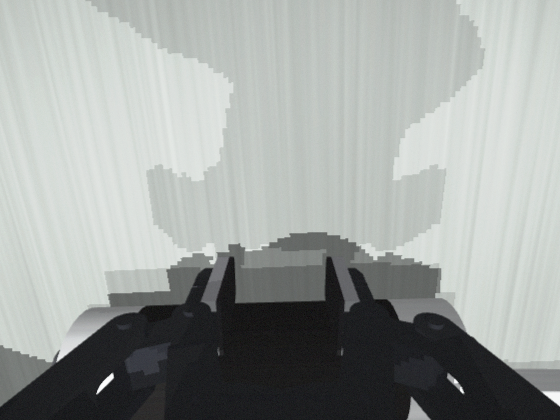

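```bash
python3 -m jog '[{"x":0,"y":0,"z":4,"ax":0,"ay":0,"az":0,"grip":40},{"x":0,"y":-5,"z":24,"ax":0,"ay":0,"az":0,"grip":40},{"x":0,"y":-45,"z":54,"ax":0,"ay":0,"az":0,"grip":40},{"x":0,"y":-90,"z":74,"ax":0,"ay":0,"az":0,"grip":40},{"x":0,"y":-130,"z":94,"ax":0,"ay":0,"az":0,"grip":40}]';  python3 -m jog '[{"x":0,"y":-30,"z":40,"ax":0,"ay":0,"az":0,"grip":40},{"x":0,"y":-30,"z":80,"ax":0,"ay":0,"az":0,"grip":40},{"x":0,"y":-30,"z":110,"ax":0,"ay":0,"az":0,"grip":40}]';python3 -c "
from h import *
st()
for n in ('wrist','scene','side'):
  g=get_image(n);a=g['color'][:,:,::-1]; np.save('pics/%s16.npy'%n,g,allow_pickle=True)
  if n=='scene': a=cv2.resize(a[80:220,200:400],None,fx=3.8,fy=3.8,interpolation=cv2.INTER_CUBIC)
  if n=='side': a=cv2.resize(a[120:280,140:360],None,fx=3.5,fy=3.5,interpolation=cv2.INTER_CUBIC)
  cv2.imwrite('pics/%s16.png'%n,a)"
```

```text
clock: 11.45
eef_pos: [477.5, -31.1, 129.2]
tool_rot: [-1.572, 0.003, -0.051]
force: [1.5, -0.2, -0.6]
width: 39.8
clock: 11.75
eef_pos: [484.4, 79.8, 159.1]
tool_rot: [-1.572, -0.001, -0.051]
force: [0.4, 0.3, -1.2]
width: 40.0
t11.75 [484.4  79.8 159.1] [-1.572e+00 -1.000e-03 -5.100e-02] q [ 0.126  0.528 -0.501  2.006  0.387  0.7   -0.669] F [ 0.4  0.3 -1.2] w40.0
```

View pics/wrist16.png

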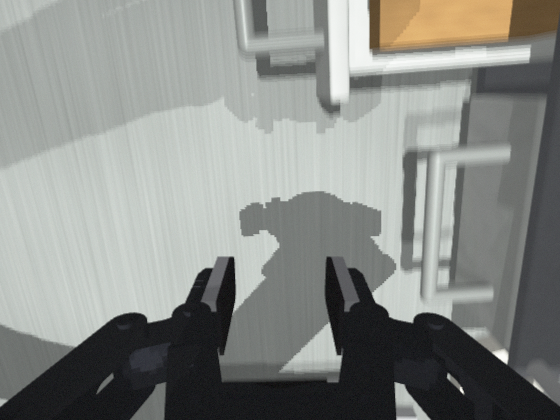

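View pics/side16.png

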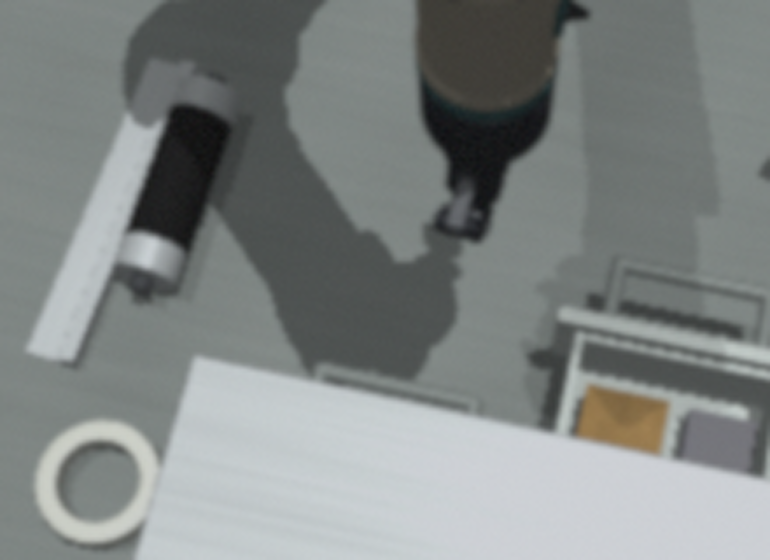

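View pics/scene16.png

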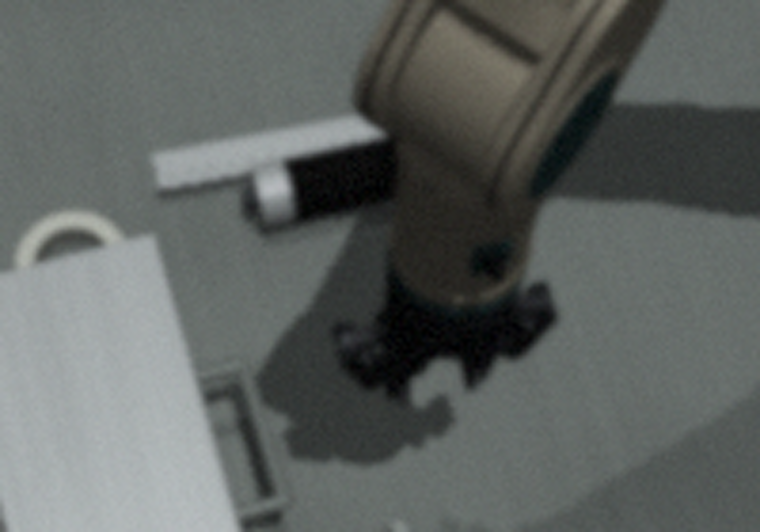

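```bash
python3 -c "
from h import *
g=np.load('pics/side16.npy',allow_pickle=True).item()
c=lambda X,Y,z:np.round(atz(g,140+X/3.5,120+Y/3.5,z),1)
print(c(141,297,25),c(211,76,25)); print('sleeve axis', c(159,240,25),c(202,107,25))
print('strip +y edge', c(190,66,16),c(73,362,16))
for e in ((141,297),):pass
A,B=c(141,297,25),c(211,76,25);P,Q=c(190,66,16),c(73,362,16)
n=np.array([-(Q-P)[1],(Q-P)[0]])/np.hypot(*(Q-P)[:2]); print([ (n@(X-P)[:2]) for X in (A,B)],np.degrees(np.arctan2(*(A-B)[1::-1])),np.degrees(np.arctan2(*(Q-P)[1::-1])))
# predicted parked roller pixel
h=np.load('pics/wrist16.npy',allow_pickle=True).item()
print([ (z,np.round(atz(h,437,155,z),1),np.round(atz(h,430,298,z),1)) for z in (70,)])
"
```

```text
[ 564.4 -157.8   25. ] [ 376.  -161.4   25. ]
sleeve axis [ 517.7 -158.8   25. ] [ 403.5 -160.3   25. ]
strip +y edge [ 367.4 -183.    16. ] [ 622.7 -193.7   16. ]
[np.float64(33.42721513702375), np.float64(21.941176527868038)] 1.094690591853031 -2.3999461593838536
[(70, array([594.8, 108.1,  70. ]), array([598.7,  -6.1,  70. ]))]
```

```bash
python3 -c "
from h import *
pl((518,-70,60),(H,0,-.05)); pl((518,-85,-2),(H,0,-0.05))"
```

```text
xyz [  41.5   98.1 -147.8] a [ 0.001  0.003 -0.001] | dist 182 ang 0.2deg
xyz [  42.3  160.1 -162.8] a [ 0.001  0.003 -0.001] | dist 232 ang 0.2deg
```

```bash
python3 -m jog '[{"x":10,"y":20,"z":-40,"ax":0,"ay":0,"az":0,"grip":40},{"x":20,"y":40,"z":-80,"ax":0,"ay":0,"az":0,"grip":40},{"x":33,"y":60,"z":-120,"ax":0,"ay":0,"az":0,"grip":40},{"x":42,"y":100,"z":-140,"ax":0,"ay":0,"az":0,"grip":40},{"x":42,"y":140,"z":-152,"ax":0,"ay":0,"az":0,"grip":40}]';  python3 -m jog '[{"x":0,"y":20,"z":-6,"ax":0,"ay":0,"az":0,"grip":40},{"x":0,"y":20,"z":-14,"ax":0,"ay":0,"az":0,"grip":40},{"x":0,"y":20,"z":-22,"ax":0,"ay":0,"az":0,"grip":40},{"x":0,"y":20,"z":-30,"ax":0,"ay":0,"az":0,"grip":40},{"x":0,"y":20,"z":-36,"ax":0,"ay":0,"az":0,"grip":40}]';python3 -c "
from h import *
st()"
```

```text
clock: 12.4
eef_pos: [518.9, -81.2, 16.6]
tool_rot: [-1.574, -0.0, -0.057]
force: [0.9, -0.5, -0.1]
width: 40.3
clock: 12.9
eef_pos: [517.7, -112.4, -0.5]
tool_rot: [-1.572, -0.002, -0.051]
force: [-0.1, -0.9, -1.1]
width: 39.9
t12.90 [ 5.177e+02 -1.124e+02 -5.000e-01] [-1.572 -0.002 -0.051] q [ 0.373  0.823 -0.324  1.997  0.617  0.417 -0.478] F [-0.1 -0.9 -1.1] w39.9
```

```bash
python3 -m jog '[{"x":0,"y":0,"z":-5,"ax":0,"ay":0,"az":0,"grip":40},{"x":0,"y":0,"z":-10,"ax":0,"ay":0,"az":0,"grip":40},{"x":0,"y":0,"z":-13,"ax":0,"ay":0,"az":0,"grip":40},{"x":0,"y":0,"z":-16,"ax":0,"ay":0,"az":0,"grip":40},{"x":0,"y":0,"z":-18,"ax":0,"ay":0,"az":0,"grip":40}]';python3 -m jog '[{"x":0,"y":0,"z":-1,"ax":0,"ay":0,"az":0,"grip":40},{"x":0,"y":0,"z":-2,"ax":0,"ay":0,"az":0,"grip":40}]'; python3 -m jog '[{"x":0,"y":0,"z":-1,"ax":0,"ay":0,"az":0,"grip":40},{"x":0,"y":0,"z":-2,"ax":0,"ay":0,"az":0,"grip":40}]'
```

```text
clock: 13.4
eef_pos: [516.5, -128.5, -1.7]
tool_rot: [-1.57, -0.001, -0.049]
force: [1.0, 2.0, 1.7]
width: 40.0
clock: 13.6
eef_pos: [516.4, -129.9, -1.7]
tool_rot: [-1.57, -0.001, -0.049]
force: [1.2, 3.0, 3.3]
width: 39.9
clock: 13.8
eef_pos: [516.6, -130.7, -1.7]
tool_rot: [-1.568, -0.001, -0.049]
force: [0.7, 7.1, 3.9]
width: 40.0
```

```bash
python3 -m jog '[{"x":0,"y":0,"z":-1,"ax":0,"ay":0,"az":0,"grip":40},{"x":0,"y":0,"z":-1,"ax":0,"ay":0,"az":0,"grip":40}]';python3 -m jog '[{"x":0,"y":0,"z":5,"ax":0,"ay":0,"az":0,"grip":40},{"x":0,"y":-5,"z":25,"ax":0,"ay":0,"az":0,"grip":40},{"x":0,"y":-45,"z":55,"ax":0,"ay":0,"az":0,"grip":40},{"x":-10,"y":-90,"z":85,"ax":0,"ay":0,"az":0,"grip":40},{"x":-20,"y":-120,"z":125,"ax":0,"ay":0,"az":0,"grip":40}]';  python3 -m jog '[{"x":-10,"y":-15,"z":45,"ax":0,"ay":0,"az":0,"grip":40},{"x":-20,"y":-30,"z":90,"ax":0,"ay":0,"az":0,"grip":40},{"x":-30,"y":-45,"z":130,"ax":0,"ay":0,"az":0,"grip":40},{"x":-30,"y":-60,"z":170,"ax":0,"ay":0,"az":0,"grip":40}]';python3 -c "
from h import *
st()
for n in ('wrist','scene','side'):
  g=get_image(n);a=g['color'][:,:,::-1]; np.save('pics/%s17.npy'%n,g,allow_pickle=True)
  if n=='scene': a=cv2.resize(a[80:220,200:400],None,fx=3.8,fy=3.8,interpolation=cv2.INTER_CUBIC)
  if n=='side': a=cv2.resize(a[120:280,140:360],None,fx=3.5,fy=3.5,interpolation=cv2.INTER_CUBIC)
  cv2.imwrite('pics/%s17.png'%n,a)"
```

```text
clock: 14.0
eef_pos: [516.6, -130.7, -1.7]
tool_rot: [-1.567, -0.001, -0.048]
force: [0.7, 8.2, 3.3]
width: 40.4
clock: 14.5
eef_pos: [502.8, -14.0, 116.1]
tool_rot: [-1.573, -0.0, -0.054]
force: [0.4, 0.3, -0.4]
width: 40.1
clock: 14.9
eef_pos: [479.6, 158.8, 175.0]
tool_rot: [-1.574, 0.002, -0.05]
force: [1.7, -0.2, 0.3]
width: 40.2
t14.90 [479.6 158.8 175. ] [-1.574  0.002 -0.05 ] q [-0.026  0.524 -0.51   1.95   0.364  0.762 -0.796] F [ 1.7 -0.2  0.3] w40.2
```

View pics/side17.png

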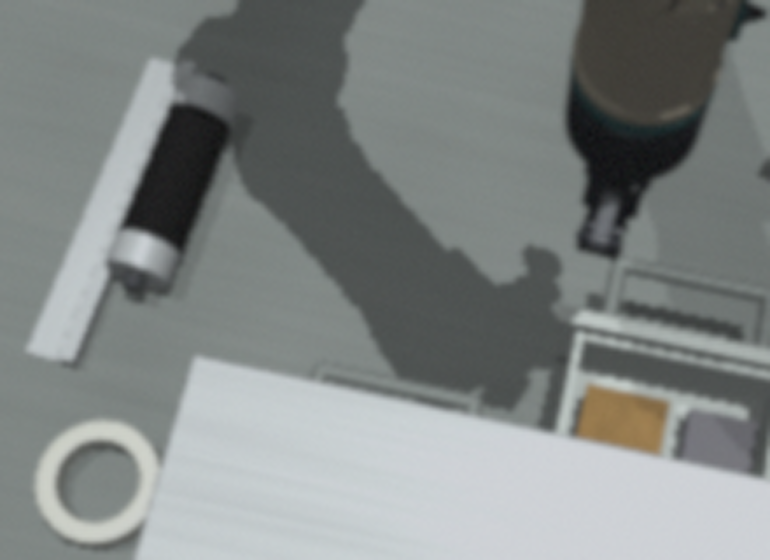

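View pics/scene17.png

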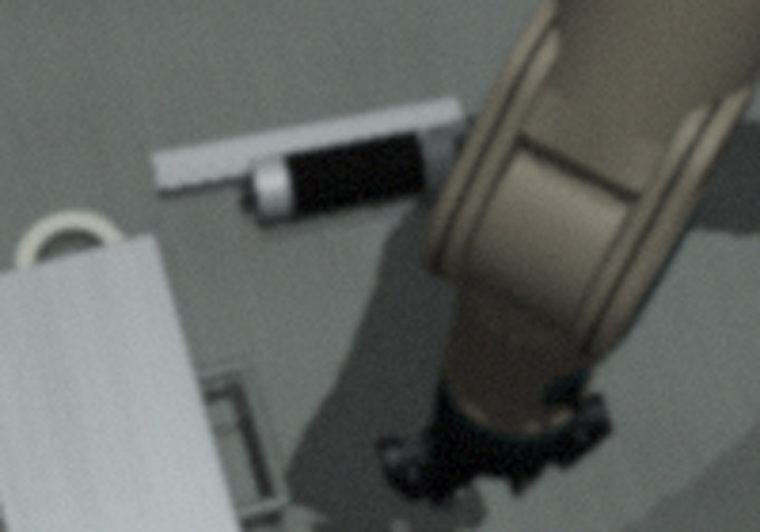

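View pics/wrist17.png

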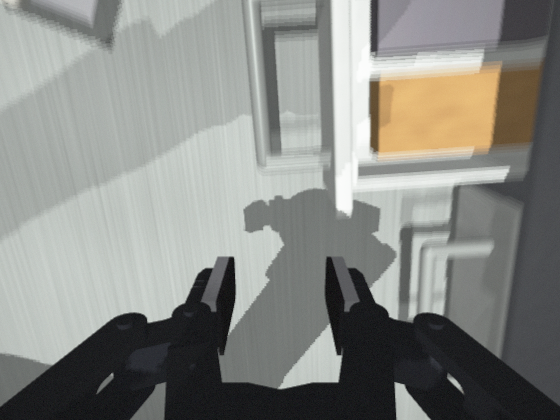

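```bash
python3 -c "
from h import *
g=np.load('pics/side17.npy',allow_pickle=True).item()
c=lambda X,Y,z:np.round(atz(g,140+X/3.5,120+Y/3.5,z),1)
A,B=c(133,292,25),c(212,76,25);P,Q=c(190,66,16),c(73,362,16)
n=np.array([-(Q-P)[1],(Q-P)[0]])/np.hypot(*(Q-P)[:2]); print(A,B,[ (n@(X-P)[:2]) for X in (A,B)],np.degrees(np.arctan2(*(A-B)[1::-1])),np.degrees(np.arctan2(*(Q-P)[1::-1])))
g=np.load('pics/wrist17.npy',allow_pickle=True).item()
for z in (70,): print(np.round(atz(g,262,165,z),1),np.round(atz(g,254,10,z),1)); print('front',np.round(atz(g,345,215,96),1))
print(proj(g,(596.5,110-5,70)))
# triangulate left handle corner with earlier wrist views
a=np.load('pics/w7.npy',allow_pickle=True).item();b=np.load('pics/wrist2.npy',allow_pickle=True).item();d=np.load('pics/w9.npy',allow_pickle=True).item()
print(tri([(a,238,26),(d,226,16),(b,304,60),(g,262,165)]))
"
```

```text
[ 562.1 -164.9   25. ] [ 375.8 -160.7   25. ] [np.float64(26.237130919765168), np.float64(22.632187593510732)] -1.2914735265414563 -2.3999461593838536
[467.2 183.2  70. ] [468.9 286.2  70. ]
front [524.5 150.1  96. ]
[428.8062398  252.35326778]
(array([467.02375046, 181.21726827,  66.42118333]), [0.7, 1.8, 2.3, 1.2])
```

```bash
cat > kin.py <<'E'
from h import *
from scipy.optimize import least_squares
D=[([164.5,-628.7,216.9],[-1.571,0,-1.315],[1.249,.629,.038,1.518,-.027,.996,-.02]),
([342.1,-455.5,250.9],[-1.571,-.002,-.811],[.952,.475,-.112,1.704,.062,.964,.006]),
([397.6,-216,250.4],[-1.571,-.001,-.311],[.665,.314,-.299,1.993,.122,.85,-.012]),
([449.7,21.3,250.5],[-1.571,-.001,.024],[.241,.326,-.459,1.995,.189,.86,-.297]),
([468.4,87.9,23.8],[-1.571,-.001,.025],[-.094,.731,-.222,2.135,.483,.322,-.698]),
([478.5,83.9,41.1],[-1.571,0,-.02],[-.057,.705,-.258,2.103,.456,.386,-.702]),
([465,67.6,-3.1],[-1.571,.001,-.02],[-.077,.781,-.188,2.158,.562,.25,-.78]),
([480.1,-1.3,-1.9],[-1.571,0,-.051],[.092,.785,-.22,2.13,.585,.284,-.681]),
([517.7,-112.4,-.5],[-1.572,-.002,-.051],[.373,.823,-.324,1.997,.617,.417,-.478]),
([484.4,79.8,159.1],[-1.572,-.001,-.051],[.126,.528,-.501,2.006,.387,.7,-.669]),
([479.6,158.8,175],[-1.574,.002,-.05],[-.026,.524,-.51,1.95,.364,.762,-.796])]
E_=lambda a,t:Rot.from_euler(a,t)
def fk(q,p,s=(-1,-1,-1,-1)):
    h,L1,L2,L3,e1,e2,w=p
    R=E_('z',s[0]*q[0])*E_('y',q[1]); x=np.array([0,0,h])
    R=R*E_('z',s[1]*q[2]); x=x+R.apply([e1,0,L1])
    R=R*E_('y',q[3])*E_('z',s[2]*q[4]); x=x+R.apply([e2,0,L2])
    R=R*E_('y',q[5])*E_('z',s[3]*q[6]); x=x+R.apply([w,0,L3])
    return x,R
def fitp(s):
    f=least_squares(lambda p:np.concatenate([fk(q,p,s)[0]-x for x,r,q in D]),[330,400,400,250,0,0,0]); return f
if __name__=="__main__":
    import itertools
    for s in itertools.product((-1,1),repeat=4):
        f=fitp(s); print(s,np.round(f.x,1),round(float(np.sqrt(np.mean(f.fun**2))),2))
E
python3 kin.py
```

```text
(-1, -1, -1, -1) [1254.6  618.4  399.2 1309.2  -21.6   39.    -2.9] 9.37
(-1, -1, -1, 1) [1795.4  592.2  407.2 1825.    -8.1   21.6   18.8] 8.5
(-1, -1, 1, -1) [-87.8 562.2 377.1 -48.5 -10.2  -3.4  -7.5] 7.74
(-1, -1, 1, 1) [-99.9 556.8 383.1 -66.4 -12.4  -6.1  -4.4] 7.82
(-1, 1, -1, -1) [-745.6  848.5  443.1 -584.6  -84.9  152.1   55.8] 35.25
(-1, 1, -1, 1) [-853.4  790.6  495.  -740.3 -121.3  125.9   63.2] 34.38
(-1, 1, 1, -1) [30384.5   914.5   543.7 30673.7  -268.7    82.4    76.3] 53.03
(-1, 1, 1, 1) [26807.1   986.5   511.7 27194.1  -356.2   140.2   -49.8] 55.06
(1, -1, -1, -1) [  55.8  529.1 -963.8  677.8  928.3  -97.5  355.7] 207.15
(1, -1, -1, 1) [-1128.2  -564.5  -744.5 -1218.    918.8  -712.8   504.1] 183.47
(1, -1, 1, -1) [ -793.2 -1005.2  -600.  -1425.6  1215.6  -862.1   822.7] 132.05
(1, -1, 1, 1) [  315.1  -851.1 -1208.    335.5   848.3  -708.7  -168. ] 189.56
(1, 1, -1, -1) [  976.4  -588.1 -1301.7   825.6  1662.3  -696.4   609. ] 165.83
(1, 1, -1, 1) [  617.9 -1032.5 -1172.    399.5  1117.6  -850.    111. ] 182.42
(1, 1, 1, -1) [57615.9 -1199.6  -690.2 56893.9  1290.4  -934.8   737.7] 143.02
(1, 1, 1, 1) [21203.   -548.8  -998.6 21422.6   401.7  -392.9  -531.8] 200.18
```

```bash
cat > kin2.py <<'E'
from kin import *
import itertools
def fkR(q,s):
    return E_('z',s[0]*q[0])*E_('y',q[1])*E_('z',s[1]*q[2])*E_('y',q[3])*E_('z',s[2]*q[4])*E_('y',q[5])*E_('z',s[3]*q[6])
def err(s,q2=1):
    Cs=Rot.concatenate([fkR(q,s).inv()*E_('xyz',r) for x,r,q in D]); m=Cs.mean(); return np.degrees((m.inv()*Cs).magnitude().max()),m
if __name__=="__main__":
    for s in itertools.product((-1,1),repeat=4): 
        e,m=err(s); print(s,round(e,2),np.round(m.as_euler('xyz'),2))
E
python3 kin2.py; python3 -c "
import kin
for f in (): pass"
```

```text
(-1, -1, -1, -1) 0.07 [1.57 0.   3.14]
(-1, -1, -1, 1) 55.56 [ 1.57  0.   -2.18]
(-1, -1, 1, -1) 41.37 [1.29 0.08 2.52]
(-1, -1, 1, 1) 43.19 [ 1.28  0.05 -2.83]
(-1, 1, -1, -1) 35.62 [1.85 0.09 2.69]
(-1, 1, -1, 1) 58.69 [ 1.85  0.13 -2.65]
(-1, 1, 1, -1) 68.83 [1.57 0.   2.03]
(-1, 1, 1, 1) 32.28 [1.57 0.   3.  ]
(1, -1, -1, -1) 114.82 [ 1.57  0.   -2.65]
(1, -1, -1, 1) 56.86 [ 1.57  0.   -1.6 ]
(1, -1, 1, -1) 168.42 [1.25 0.18 2.71]
(1, -1, 1, 1) 98.31 [ 1.31  0.17 -2.29]
(1, 1, -1, -1) 153.85 [1.91 0.   3.03]
(1, 1, -1, 1) 89.97 [ 1.87  0.01 -2.09]
(1, 1, 1, -1) 157.97 [1.57 0.   2.02]
(1, 1, 1, 1) 133.29 [ 1.57  0.   -2.84]
```

```bash
cat > kin3.py <<'E'
from kin2 import *
s=-1
def fk3(q,p):
    a=np.array(p).reshape(7,3); R=Rot.identity(); x=np.zeros(3)
    for i in range(7):
        R=R*E_('z' if i%2==0 else 'y',-q[i] if i%2==0 else q[i]); x=x+R.apply(a[i])
    return x,R
p0=np.array([[0,0,330],[0,0,400],[0,0,0],[0,0,400],[0,0,0],[0,0,0],[0,0,250]],float).ravel()
def go(reg=0.02):
    f=least_squares(lambda p:np.concatenate([fk3(q,p)[0]-x for x,r,q in D]+[reg*(p-p0)]),p0)
    n=3*len(D); return f.x,np.sqrt(np.mean(f.fun[:n]**2))
if __name__=="__main__":
    for reg in (.1,.02,.005):
        p,e=go(reg); print(reg,round(e,2)); print(np.round(p.reshape(7,3),1))
E
python3 kin3.py
```

```text
0.1 0.65
[[ 5.000e-01 -1.070e+01  2.984e+02]
 [ 4.300e+00 -1.070e+01  4.716e+02]
 [-4.100e+00 -3.000e-01  7.160e+01]
 [-9.100e+00 -3.000e-01  3.936e+02]
 [ 5.400e+00 -4.800e+00 -6.400e+00]
 [-6.000e-01 -4.800e+00  3.160e+01]
 [-6.000e-01  3.400e+00  2.816e+02]]
0.02 0.16
[[-7.000e-01 -6.100e+00  2.943e+02]
 [ 2.000e-01 -6.100e+00  4.792e+02]
 [-1.500e+00 -6.900e+00  7.920e+01]
 [-2.000e-01 -6.900e+00  3.919e+02]
 [ 2.000e-01 -1.300e+00 -8.100e+00]
 [ 1.000e-01 -1.300e+00  3.560e+01]
 [-8.000e-01  3.000e-01  2.856e+02]]
0.005 0.15
[[ 5.500e+00 -5.100e+00  2.927e+02]
 [-5.600e+00 -5.100e+00  4.804e+02]
 [ 4.100e+00 -8.900e+00  8.040e+01]
 [ 6.600e+00 -8.900e+00  3.913e+02]
 [-6.600e+00 -1.000e-01 -8.700e+00]
 [ 6.300e+00 -0.000e+00  3.610e+01]
 [-8.000e-01 -2.000e-01  2.861e+02]]
```

```bash
cat > ik.py <<'E'
from kin3 import *
P,_=go(.02); C=err((-1,-1,-1,-1))[1]
lo=np.array([-3.06,-.37,-1.25,.18,-1.1,.23,-2.94]);hi=np.array([3.06,2.12,1.32,2.47,4.24,1.98,2.94])
def ik(pos,Rt,q0):
    def r(q):
        x,R=fk3(q,P); return np.concatenate([(x-pos)/10,20*(Rt.inv()*(R*C)).as_rotvec(),0.002*(q-q0)])
    best=None
    for k in range(6):
        qi=np.clip(q0+(0 if k==0 else np.random.default_rng(k).normal(0,.4,7)),lo+.01,hi-.01)
        f=least_squares(r,qi,bounds=(lo,hi))
        if best is None or f.cost<best.cost: best=f
    x,R=fk3(best.x,P); return best.x,np.linalg.norm(x-pos),np.degrees((Rt.inv()*(R*C)).magnitude())
def tgt(B,th,back=30,yaw=.022):
    Rt=E_('xyz',[-np.pi/2,-np.radians(th),yaw]); return np.array(B,float)+back*Rt.apply([0,1,0]),Rt
if __name__=="__main__":
    q0=np.array([-.026,.524,-.51,1.95,.364,.762,-.796])
    for n,B in (('L0',(468,237,70)),('L1',(594,240,70)),('R0',(597,51,70)),('R1',(457,48,70)),('R1b',(470,48,70))):
        for th in (0,15,22,25,30,35):
            p,Rt=tgt(B,th); q,e,a=ik(p,Rt,q0); print(n,th,np.round(p),np.round(q,2),round(e,1),round(a,1))
E
python3 ik.py
```

```text
L0 0 [468. 237.  40.] [-0.3   0.75 -0.34  2.    0.51  0.48 -0.99] 0.0 0.0
L0 15 [476. 237.  41.] [-0.21  0.77 -0.58  2.18  1.51  0.53 -2.01] 0.0 0.0
L0 22 [479. 237.  42.] [-0.07  0.88 -0.87  2.25  1.76  0.86 -2.26] 0.0 0.0
L0 25 [481. 237.  43.] [-0.06  0.92 -0.93  2.28  1.84  0.96 -2.33] 0.0 0.0
L0 30 [483. 237.  44.] [-0.07  0.98 -0.98  2.33  1.93  1.12 -2.43] 0.0 0.0
L0 35 [485. 237.  45.] [-0.09  1.03 -1.01  2.38  2.01  1.27 -2.53] 0.0 0.0
L1 0 [594. 240.  40.] [-0.19  0.87 -0.41  1.67  0.48  0.71 -0.82] 0.0 0.0
L1 15 [602. 240.  41.] [-0.44  0.78 -0.07  1.88  0.6   0.29 -1.02] 0.0 0.0
L1 22 [605. 240.  42.] [-0.21  0.82 -0.45  1.96  1.51  0.49 -1.86] 0.0 0.0
L1 25 [607. 240.  43.] [-0.1   0.88 -0.66  2.    1.69  0.67 -1.99] 0.0 0.0
L1 30 [609. 240.  44.] [-0.02  0.95 -0.82  2.05  1.87  0.86 -2.12] 0.0 0.0
L1 35 [611. 240.  45.] [ 0.01  1.   -0.9   2.1   2.01  1.02 -2.22] 0.0 0.0
R0 0 [597.  51.  40.] [ 0.13  0.83 -0.42  1.79  0.53  0.64 -0.59] 0.0 0.0
R0 15 [605.  51.  41.] [ 0.01  0.75 -0.23  2.01  0.98  0.23 -1.06] 0.0 0.0
R0 22 [608.  51.  42.] [ 0.34  0.87 -0.76  2.09  1.75
[... 452 characters left out ...]
.98 -2.05] 0.0 0.0
R1 25 [470.  48.  43.] [ 0.53  1.09 -1.25  2.47  1.94  1.16 -2.03] 2.0 0.9
R1 30 [472.  48.  44.] [ 0.52  1.1  -1.25  2.47  1.97  1.19 -2.05] 9.3 4.0
R1 35 [474.  48.  45.] [ 0.51  1.11 -1.25  2.47  2.    1.23 -2.07] 16.7 7.1
R1b 0 [470.  48.  40.] [ 0.07  0.71 -0.33  2.14  0.6   0.39 -0.73] 0.0 0.0
R1b 15 [478.  48.  41.] [ 0.39  0.84 -0.88  2.33  1.74  0.67 -1.85] 0.0 0.0
R1b 22 [481.  48.  42.] [ 0.48  0.97 -1.09  2.42  1.93  0.94 -2.02] 0.0 0.0
R1b 25 [483.  48.  43.] [ 0.49  1.02 -1.14  2.46  2.    1.05 -2.08] 0.0 0.0
R1b 30 [485.  48.  44.] [ 0.52  1.12 -1.25  2.47  2.01  1.21 -2.06] 5.4 2.3
R1b 35 [487.  48.  45.] [ 0.51  1.13 -1.25  2.47  2.04  1.25 -2.08] 12.9 5.4
```

Run:
```python
from ik import *
q=np.array([-.026,.524,-.51,1.95,.364,.762,-.796])
for Bx,z,th in ((440,150,0),(430,150,10),(436,70,10),(436,70,22),(460,70,15),(480,70,22),(530,70,22),(570,70,22),(570,70,25)):
    p,Rt=tgt((Bx,237,z),th,25); q2,e,a=ik(p,Rt,q); print(Bx,z,th,np.round(p),np.round(q2,2),round(e,1),round(a,1)); q=q2
```

```text
440 150 0 [440. 237. 125.] [-0.23  0.59 -0.46  2.01  0.43  0.63 -0.96] 0.0 0.0
430 150 10 [434. 237. 125.] [-0.43  0.52 -0.26  2.16  0.62  0.41 -1.19] 0.0 0.0
436 70 10 [440. 237.  45.] [-0.51  0.68 -0.15  2.2   1.    0.23 -1.57] 0.0 0.0
436 70 22 [445. 237.  47.] [-0.34  0.74 -0.52  2.33  1.88  0.6  -2.49] 0.0 0.0
460 70 15 [466. 237.  46.] [-0.23  0.75 -0.56  2.2   1.5   0.52 -2.03] 0.0 0.0
480 70 22 [489. 237.  47.] [-0.22  0.78 -0.6   2.23  1.78  0.63 -2.29] 0.0 0.0
530 70 22 [539. 237.  47.] [-0.19  0.79 -0.57  2.12  1.68  0.58 -2.11] 0.0 0.0
570 70 22 [579. 237.  47.] [-0.16  0.81 -0.55  2.03  1.59  0.56 -1.95] 0.0 0.0
570 70 25 [581. 237.  47.] [-0.16  0.82 -0.57  2.06  1.73  0.6  -2.09] 0.0 0.0
```

```bash
python3 -c "
from h import *
pl((442,237,140),(H,-.42,.022))"
```

```text
xyz [-43.3  35.6  73.8] a [ 0.013 -0.067 -0.418] | dist 93 ang 24.2deg
```

```bash
python3 -m jog '[{"x":-15,"y":0,"z":25,"ax":0,"ay":-0.02,"az":-0.08,"grip":0},{"x":-29,"y":5,"z":50,"ax":0,"ay":-0.04,"az":-0.17,"grip":0},{"x":-43,"y":10,"z":74,"ax":0.01,"ay":-0.06,"az":-0.25,"grip":0},{"x":-43,"y":20,"z":74,"ax":0.01,"ay":-0.067,"az":-0.34,"grip":0},{"x":-43,"y":35,"z":74,"ax":0.013,"ay":-0.067,"az":-0.42,"grip":0}]'; python3 -c "
from h import *
st();pl((442,237,55),(H,-.42,.022))
g=get_image('wrist');a=g['color'][:,:,::-1];cv2.imwrite('pics/w18.png',a);np.save('pics/w18.npy',g,allow_pickle=True)"
```

```text
clock: 15.55
eef_pos: [447.0, 228.8, 151.2]
tool_rot: [-1.589, -0.365, 0.016]
force: [0.8, -1.0, -0.4]
width: -0.3
t15.55 [447.  228.8 151.2] [-1.589 -0.365  0.016] q [-0.67   0.443 -0.048  2.287  1.102  0.298 -1.745] F [ 0.8 -1.  -0.4] w-0.3
xyz [-38.9  88.    9.8] a [ 0.02  -0.005 -0.055] | dist 97 ang 3.4deg
```

View pics/w18.png

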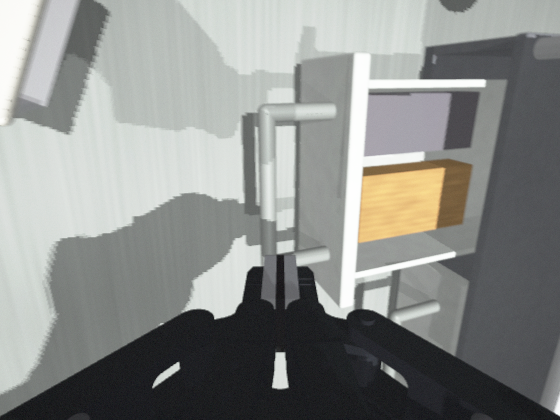

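```bash
python3 -c "
from h import *
g=np.load('pics/w18.npy',allow_pickle=True).item()
print(np.round(atz(g,268,108,70),1),np.round(atz(g,268,180,70),1),np.round(atz(g,268,252,70),1))
print('front top',np.round(atz(g,360,56,96),1),np.round(atz(g,345,305,96),1))
st()
pl((438,237,52),(H,-.42,.022))
"
```

```text
[468.5 293.6  70. ] [468.6 245.4  70. ] [468.7 190.3  70. ]
front top [518.1 325.1  96. ] [522.1 148.9  96. ]
t15.60 [447.  228.1 150.4] [-1.59  -0.365  0.015] q [-0.67   0.444 -0.048  2.288  1.112  0.299 -1.756] F [-2.  -0.7 -2.4] w0.1
xyz [-43.4  88.5  10.8] a [ 0.022 -0.006 -0.055] | dist 99 ang 3.4deg
```

```bash
python3 -m jog '[{"x":-20,"y":20,"z":3,"ax":0.01,"ay":0,"az":-0.03,"grip":0},{"x":-40,"y":40,"z":8,"ax":0.02,"ay":0,"az":-0.05,"grip":0},{"x":-44,"y":65,"z":12,"ax":0.02,"ay":0,"az":-0.055,"grip":0},{"x":-44,"y":88,"z":12,"ax":0.02,"ay":0,"az":-0.055,"grip":0},{"x":-44,"y":88,"z":12,"ax":0.02,"ay":0,"az":-0.055,"grip":0}]'; python3 -c "
from h import *
st();pl((573,241,52),(H,-.42,.022))
g=get_image('wrist');a=g['color'][:,:,::-1];cv2.imwrite('pics/w19.png',a);np.save('pics/w19.npy',g,allow_pickle=True)"
```

```text
clock: 16.1
eef_pos: [442.1, 238.0, 56.9]
tool_rot: [-1.57, -0.425, 0.011]
force: [0.9, -2.2, -1.4]
width: -0.0
t16.10 [442.1 238.   56.9] [-1.57  -0.425  0.011] q [-0.611  0.687 -0.206  2.399  2.114  0.486 -2.84 ] F [ 0.9 -2.2 -1.4] w-0.0
xyz [117.3  58.5   1.4] a [ 0.003 -0.01   0.005] | dist 131 ang 0.7deg
```

View pics/w19.png

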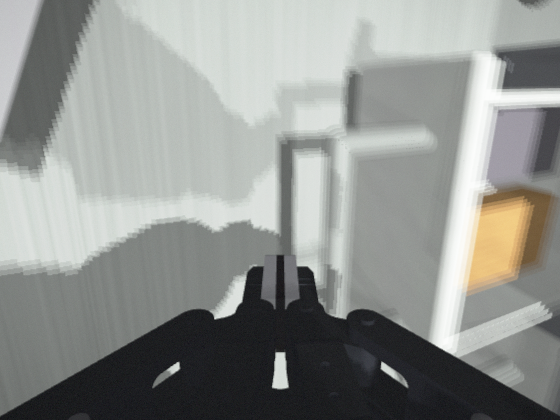

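```bash
python3 -m jog '[{"x":13.5,"y":6,"z":0,"ax":0,"ay":0,"az":0,"grip":0},{"x":32,"y":14,"z":0,"ax":0,"ay":0,"az":0,"grip":0},{"x":50,"y":23,"z":1,"ax":0,"ay":-0.01,"az":0,"grip":0},{"x":68,"y":31,"z":1,"ax":0,"ay":-0.01,"az":0,"grip":0},{"x":86,"y":39,"z":1,"ax":0,"ay":-0.01,"az":0,"grip":0}]'; python3 -c "
from h import *
st();pl((573,241,52),(H,-.42,.022))
g=get_image('wrist');a=g['color'][:,:,::-1];cv2.imwrite('pics/w20.png',a);np.save('pics/w20.npy',g,allow_pickle=True)"
```

```text
clock: 16.65
eef_pos: [533.7, 238.9, 55.3]
tool_rot: [-1.577, -0.416, 0.024]
force: [-4.4, -0.9, -1.6]
width: 0.1
t16.65 [533.7 238.9  55.3] [-1.577 -0.416  0.024] q [-0.595  0.71  -0.025  2.199  2.004  0.273 -2.563] F [-4.4 -0.9 -1.6] w0.1
xyz [34.6 19.   1.3] a [ 0.005  0.002 -0.004] | dist 39 ang 0.4deg
```

View pics/w20.png

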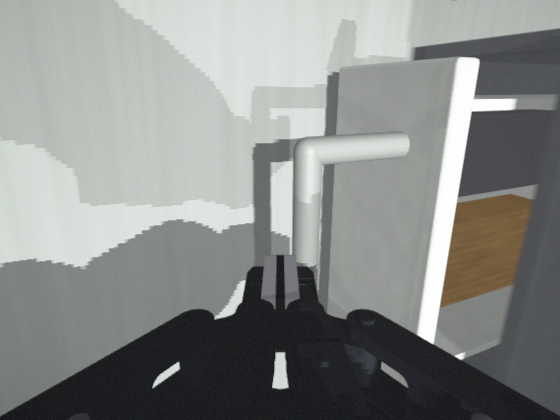

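```bash
python3 -m jog '[{"x":9,"y":4,"z":0,"ax":0,"ay":0,"az":0,"grip":0},{"x":17,"y":8,"z":0,"ax":0,"ay":0,"az":0,"grip":0},{"x":24,"y":11,"z":0,"ax":0,"ay":0,"az":0,"grip":0},{"x":30,"y":14,"z":0,"ax":0,"ay":0,"az":0,"grip":0},{"x":33,"y":15,"z":0,"ax":0,"ay":0,"az":0,"grip":0}]'; python3 -c "
from h import *
st();pl((573,241,52),(H,-.42,.022))
g=get_image('wrist');a=g['color'][:,:,::-1];cv2.imwrite('pics/w21.png',a);np.save('pics/w21.npy',g,allow_pickle=True)"
```

```text
clock: 17.2
eef_pos: [570.9, 240.5, 56.1]
tool_rot: [-1.576, -0.421, 0.023]
force: [-2.9, -2.1, 1.0]
width: 0.1
t17.20 [570.9 240.5  56.1] [-1.576 -0.421  0.023] q [-0.55   0.727 -0.032  2.115  1.827  0.248 -2.339] F [-2.9 -2.1  1. ] w0.1
xyz [0.2 4.6 0.5] a [0.005 0.001 0.001] | dist 5 ang 0.3deg
```

View pics/w21.png

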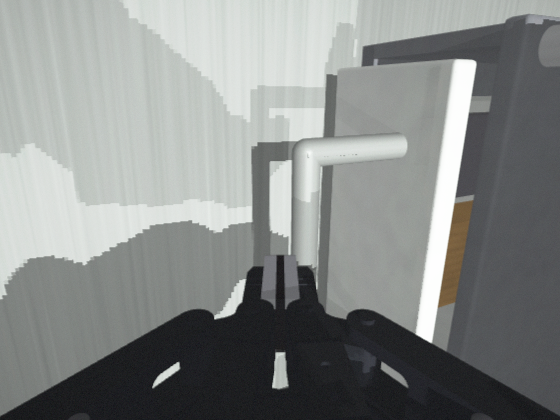

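```bash
python3 -m jog '[{"x":3.6,"y":1.6,"z":0,"ax":0,"ay":0,"az":0,"grip":0},{"x":6,"y":3,"z":0,"ax":0,"ay":0,"az":0,"grip":0},{"x":8,"y":4,"z":0,"ax":0,"ay":0,"az":0,"grip":0},{"x":9,"y":4,"z":0,"ax":0,"ay":0,"az":0,"grip":0}]'; python3 -m jog '[{"x":1.8,"y":0.8,"z":0,"ax":0,"ay":0,"az":0,"grip":0},{"x":3.6,"y":1.6,"z":0,"ax":0,"ay":0,"az":0,"grip":0},{"x":4.5,"y":2,"z":0,"ax":0,"ay":0,"az":0,"grip":0}]';python3 -c "
from h import *
st()
g=get_image('wrist');a=g['color'][:,:,::-1];cv2.imwrite('pics/w22.png',a);np.save('pics/w22.npy',g,allow_pickle=True)"
```

```text
clock: 17.65
eef_pos: [580.0, 242.7, 55.1]
tool_rot: [-1.575, -0.42, 0.025]
force: [-2.2, -2.0, -0.1]
width: -0.0
clock: 17.95
eef_pos: [584.9, 242.9, 55.1]
tool_rot: [-1.575, -0.42, 0.025]
force: [-1.7, -1.6, 0.3]
width: 0.1
t17.95 [584.9 242.9  55.1] [-1.575 -0.42   0.025] q [-0.528  0.738 -0.046  2.08   1.739  0.246 -2.231] F [-1.7 -1.6  0.3] w0.1
```

View pics/w22.png

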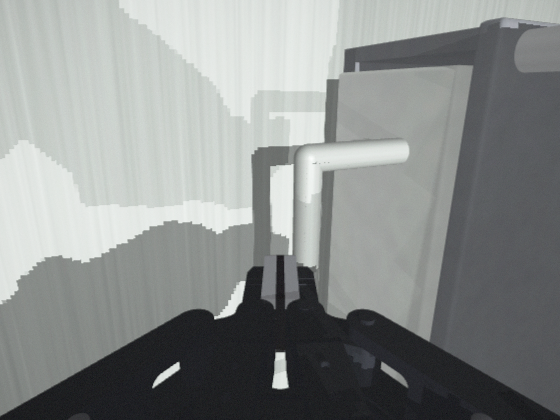

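```bash
python3 -m jog '[{"x":1.8,"y":0.8,"z":0,"ax":0,"ay":0,"az":0,"grip":0},{"x":2.7,"y":1.2,"z":0,"ax":0,"ay":0,"az":0,"grip":0}]'; python3 -m jog '[{"x":1.8,"y":0.8,"z":0,"ax":0,"ay":0,"az":0,"grip":0},{"x":2.7,"y":1.2,"z":0,"ax":0,"ay":0,"az":0,"grip":0}]'
```

```text
clock: 18.2
eef_pos: [586.4, 243.0, 54.8]
tool_rot: [-1.574, -0.418, 0.026]
force: [-9.8, -3.0, 6.6]
width: -0.5
clock: 18.4
eef_pos: [586.8, 243.0, 54.6]
tool_rot: [-1.574, -0.414, 0.026]
force: [-19.7, -5.2, 15.1]
width: 0.1
```

```bash
python3 -m jog '[{"x":-10,"y":-4,"z":0,"ax":0,"ay":0,"az":0,"grip":0},{"x":-35,"y":-15,"z":-20,"ax":0,"ay":0,"az":0,"grip":0},{"x":-45,"y":-50,"z":-60,"ax":0,"ay":0,"az":0,"grip":20},{"x":-45,"y":-80,"z":-100,"ax":0,"ay":0,"az":0,"grip":40},{"x":-45,"y":-100,"z":-145,"ax":0,"ay":0,"az":0,"grip":40}]';python3 -c "
from h import *
st();pl((530,47,120),(H,-.42,.022))
g=get_image('scene');a=g['color'][:,:,::-1];np.save('pics/scene23.npy',g,allow_pickle=True);cv2.imwrite('pics/scene23.png',cv2.resize(a[90:350,140:440],None,fx=2.3,fy=2.3,interpolation=cv2.INTER_CUBIC))"
```

```text
clock: 18.9
eef_pos: [513.1, 99.9, 129.1]
tool_rot: [-1.574, -0.422, 0.029]
force: [2.2, -1.3, 0.9]
width: 40.0
t18.90 [513.1  99.9 129.1] [-1.574 -0.422  0.029] q [-0.188  0.501 -0.201  2.352  2.016  0.252 -2.298] F [ 2.2 -1.3  0.9] w40.0
xyz [ 10.3  14.8 -53.3] a [0.    0.007 0.002] | dist 56 ang 0.4deg
```

View pics/scene23.png

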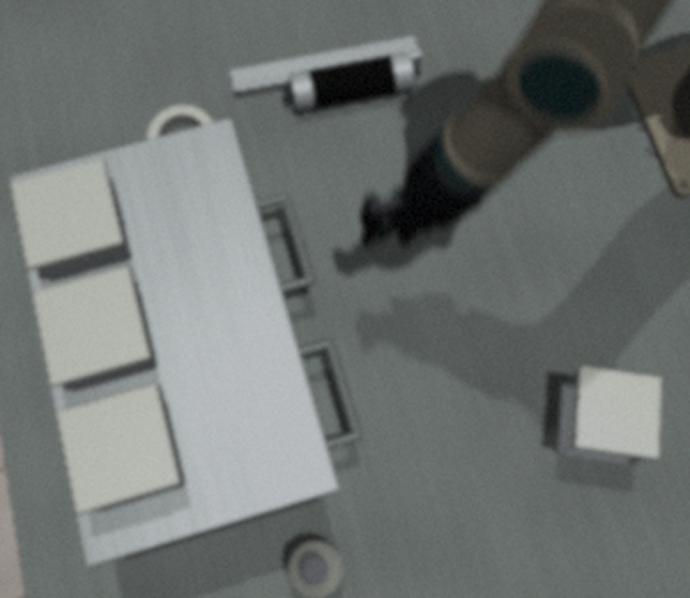

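```bash
python3 -m jog '[{"x":0,"y":0,"z":-25,"ax":0,"ay":0.003,"az":0,"grip":40},{"x":0,"y":0,"z":-53,"ax":0,"ay":0.007,"az":0,"grip":40},{"x":0,"y":0,"z":-53,"ax":0,"ay":0.007,"az":0,"grip":40}]'; python3 -c "
from h import *
st()
g=get_image('wrist');a=g['color'][:,:,::-1];cv2.imwrite('pics/w24.png',a);np.save('pics/w24.npy',g,allow_pickle=True)
g=get_image('side');a=g['color'][:,:,::-1];np.save('pics/side24.npy',g,allow_pickle=True)
b=cv2.imread('pics/scene23.png'); 
g=np.load('pics/scene23.npy',allow_pickle=True).item()
A=cv2.resize(g['color'][100:145,235:330,::-1],None,fx=7,fy=7,interpolation=cv2.INTER_CUBIC)
B=cv2.resize(a[130:230,140:230],(594,660)[::1],interpolation=cv2.INTER_CUBIC)[:,:]
cv2.imwrite('pics/rollA.png',A);cv2.imwrite('pics/rollB.png',cv2.resize(a[130:225,140:230],None,fx=6,fy=6,interpolation=cv2.INTER_CUBIC))"
```

```text
clock: 19.25
eef_pos: [515.5, 41.4, 128.3]
tool_rot: [-1.573, -0.422, 0.01]
force: [-0.3, -0.0, -0.4]
width: 40.2
t19.25 [515.5  41.4 128.3] [-1.573 -0.422  0.01 ] q [ 0.011  0.502 -0.273  2.371  2.139  0.251 -2.3  ] F [-0.3 -0.  -0.4] w40.2
```

View pics/rollA.png

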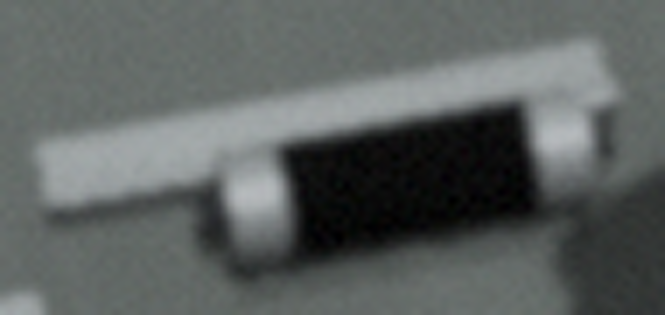

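View pics/rollB.png

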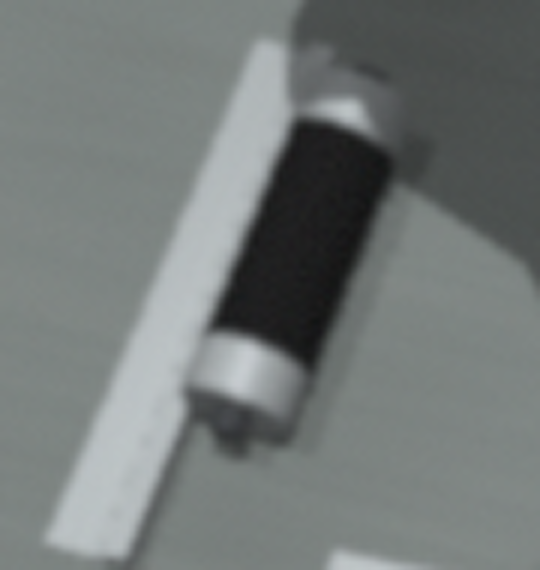

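View pics/w24.png

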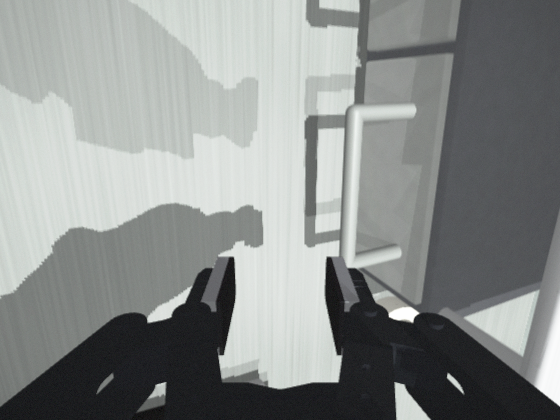

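```bash
python3 -c "
from h import *
g=np.load('pics/scene23.npy',allow_pickle=True).item()
a=lambda X,Y,z:atz(g,235+X/7,100+Y/7,z)[:2]
ang=lambda p,q:np.degrees(np.arctan2(*(p-q)[::-1]))
R0,R1=a(293,203,25),a(531,154,25)
print('roller axis',np.round([R0,R1],1),ang(R0,R1))
print('strip top edge(foot z3)',np.round([a(40,148,3),a(598,42,3)],1),ang(a(40,148,3),a(598,42,3)))
S0,S1=a(52,211,16),a(617,90,16);print('strip +y edge',np.round([S0,S1],1),ang(S0,S1))
n=(S0-S1)/np.linalg.norm(S0-S1); n=np.array([-n[1],n[0]]); print([n@(r-S1) for r in (R0,R1)])
g=np.load('pics/side24.npy',allow_pickle=True).item()
a=lambda X,Y,z:atz(g,140+X/6,130+Y/6,z)[:2]
# sleeve corners: far (213,332),(308,366)? near (297,118),(392,160)
R0,R1=a(261,350,25),a(344,140,25); print('side roller',np.round([R0,R1],1),ang(R0,R1))
S0,S1=a(125,560,16),a(290,130,16)
L0,L1=a(45,545,3),a(258,42,3); print('strip',ang(S0,S1),ang(L0,L1),np.round([S0,S1],1))
n=(S0-S1)/np.linalg.norm(S0-S1); n=np.array([-n[1],n[0]]); print([n@(r-S1) for r in (R0,R1)])
h=np.load('pics/w24.npy',allow_pickle=True).item()
for z in (66,70,74): print('RH',z,np.round(atz(h,355,112,z),1),np.round(atz(h,348,262,z),1))
h2=np.load('pics/wrist16.npy',allow_pickle=True).item()
print(tri([(h,355,110),(h2,436,155)]),tri([(h,348,264),(h2,430,297)]))
"
```

```text
roller axis [[ 515.9 -164.4]
 [ 408.7 -160. ]] -2.345366285548563
strip top edge(foot z3) [[ 615.6 -233.9]
 [ 357.6 -219.6]] -3.172845022991191
strip +y edge [[ 618.2 -193.9]
 [ 360.2 -185.9]] -1.7637568171834213
[np.float64(26.27293040196519), np.float64(27.36237902305968)]
side roller [[ 518.3 -163.9]
 [ 411.7 -158.8]] -2.7469615175354694
strip -1.8087754882148412 -3.235134757805948 [[ 622.5 -193.9]
 [ 409.  -187.1]]
[np.float64(26.646178796105207), np.float64(28.393839492834733)]
RH 66 [597.9 104.8  66. ] [601.2  -7.7  66. ]
RH 70 [595.  105.1  70. ] [598.3  -5.2  70. ]
RH 74 [592.2 105.3  74. ] [595.3  -2.7  74. ]
(array([595.10837746, 107.08401286,  68.89683544]), [0.9, 0.9]) (array([600.12378218,  -7.86266481,  67.16088839]), [0.7, 0.7])
```

```bash
python3 -c "
from h import *
pl((466,-60,90),(H,0,-.045))"
```

```text
xyz [ -62.    14.  -105.3] a [-0.013  0.06   0.421] | dist 123 ang 24.4deg
```

```bash
python3 -m jog '[{"x":-12,"y":0,"z":-25,"ax":0,"ay":0.015,"az":0.1,"grip":40},{"x":-25,"y":0,"z":-50,"ax":0,"ay":0.03,"az":0.2,"grip":40},{"x":-40,"y":0,"z":-75,"ax":0,"ay":0.045,"az":0.32,"grip":40},{"x":-62,"y":14,"z":-105,"ax":-0.013,"ay":0.06,"az":0.42,"grip":40},{"x":-62,"y":14,"z":-105,"ax":-0.013,"ay":0.06,"az":0.42,"grip":40}]'; python3 -c "
from h import *
st();pl((466,-95,-2),(H,0,-.045))"
```

```text
clock: 19.85
eef_pos: [490.6, -31.7, 105.6]
tool_rot: [-1.621, -0.228, -0.012]
force: [1.4, -0.4, 0.2]
width: 40.4
t19.85 [490.6 -31.7 105.6] [-1.621 -0.228 -0.012] q [ 0.257  0.551 -0.415  2.269  1.148  0.311 -1.192] F [ 1.4 -0.4  0.2] w40.4
xyz [-47.6 102.5 -58.4] a [0.046 0.027 0.229] | dist 127 ang 13.5deg
```

```bash
python3 -m jog '[{"x":-10,"y":0,"z":-20,"ax":0.02,"ay":0.01,"az":0.1,"grip":40},{"x":-20,"y":10,"z":-40,"ax":0.046,"ay":0.02,"az":0.2,"grip":40},{"x":-30,"y":30,"z":-50,"ax":0.046,"ay":0.027,"az":0.229,"grip":40},{"x":-47,"y":60,"z":-58,"ax":0.046,"ay":0.027,"az":0.229,"grip":40},{"x":-47,"y":90,"z":-58,"ax":0.046,"ay":0.027,"az":0.229,"grip":40}]'; python3 -c "
from h import *
st();pl((466,-95,-2),(H,0,-.045))"
```

```text
clock: 20.35
eef_pos: [461.4, -97.1, 8.5]
tool_rot: [-1.573, 0.002, -0.051]
force: [0.7, 0.2, -0.2]
width: 40.2
t20.35 [461.4 -97.1   8.5] [-1.573  0.002 -0.051] q [ 0.468  0.798 -0.481  2.145  0.941  0.426 -0.828] F [ 0.7  0.2 -0.2] w40.2
xyz [ 4.5 10.5  2.4] a [ 0.002 -0.006 -0.002] | dist 12 ang 0.4deg
```

```bash
python3 -m jog '[{"x":2,"y":6,"z":-8,"ax":0,"ay":0,"az":0,"grip":40},{"x":4,"y":10,"z":-16,"ax":0,"ay":0,"az":0,"grip":40},{"x":4,"y":10,"z":-21,"ax":0,"ay":0,"az":0,"grip":40},{"x":4,"y":10,"z":-25,"ax":0,"ay":0,"az":0,"grip":40},{"x":4,"y":10,"z":-27,"ax":0,"ay":0,"az":0,"grip":40}]'; python3 -m jog '[{"x":0,"y":0,"z":-1,"ax":0,"ay":0,"az":0,"grip":40},{"x":0,"y":0,"z":-2,"ax":0,"ay":0,"az":0,"grip":40}]'
```

```text
clock: 20.85
eef_pos: [465.8, -124.2, 1.1]
tool_rot: [-1.573, -0.002, -0.05]
force: [0.0, 0.2, -0.7]
width: 39.9
clock: 21.05
eef_pos: [465.4, -125.6, 0.6]
tool_rot: [-1.572, -0.001, -0.049]
force: [-0.0, 0.8, -0.1]
width: 40.1
```

```bash
python3 -m jog '[{"x":0,"y":0,"z":-1,"ax":0,"ay":0,"az":0,"grip":40},{"x":0,"y":0,"z":-2,"ax":0,"ay":0,"az":0,"grip":40}]';  python3 -m jog '[{"x":0,"y":0,"z":-1,"ax":0,"ay":0,"az":0,"grip":40},{"x":0,"y":0,"z":-1.5,"ax":0,"ay":0,"az":0,"grip":40}]'
```

```text
clock: 21.25
eef_pos: [465.1, -127.4, 0.2]
tool_rot: [-1.572, -0.0, -0.049]
force: [-0.9, 1.2, 0.9]
width: 40.0
clock: 21.45
eef_pos: [465.1, -127.6, 0.2]
tool_rot: [-1.57, -0.001, -0.049]
force: [-0.8, 5.4, 2.6]
width: 40.4
```

```bash
python3 -m jog '[{"x":0,"y":0,"z":-1,"ax":0,"ay":0,"az":0,"grip":40},{"x":0,"y":0,"z":-1,"ax":0,"ay":0,"az":0,"grip":40}]';  python3 -m jog '[{"x":0,"y":0,"z":5,"ax":0,"ay":0,"az":0,"grip":40},{"x":0,"y":-5,"z":25,"ax":0,"ay":0,"az":0,"grip":40},{"x":10,"y":-40,"z":55,"ax":0,"ay":0,"az":0,"grip":40},{"x":20,"y":-75,"z":90,"ax":0,"ay":0,"az":0,"grip":40},{"x":35,"y":-110,"z":125,"ax":0,"ay":0,"az":0,"grip":40}]'; python3 -c "
from h import *
st();pl((515,44,128),(H,-.42,.02));
g=get_image('side');cv2.imwrite('pics/rollC.png',cv2.resize(g['color'][130:225,140:230,::-1],None,fx=6,fy=6,interpolation=cv2.INTER_CUBIC))"
```

```text
clock: 21.65
eef_pos: [465.2, -127.6, 0.2]
tool_rot: [-1.569, -0.001, -0.048]
force: [-0.2, 5.9, 2.5]
width: 40.1
clock: 22.15
eef_pos: [504.8, -7.8, 109.5]
tool_rot: [-1.574, 0.002, -0.05]
force: [2.0, 0.1, 0.2]
width: 40.0
t22.15 [504.8  -7.8 109.5] [-1.574  0.002 -0.05 ] q [ 0.418  0.677 -0.698  2.006  0.675  0.705 -0.76 ] F [2.  0.1 0.2] w40.0
xyz [  7.6 -18.6  52.2] a [ 0.017 -0.068 -0.421] | dist 56 ang 24.5deg
```

View pics/rollC.png

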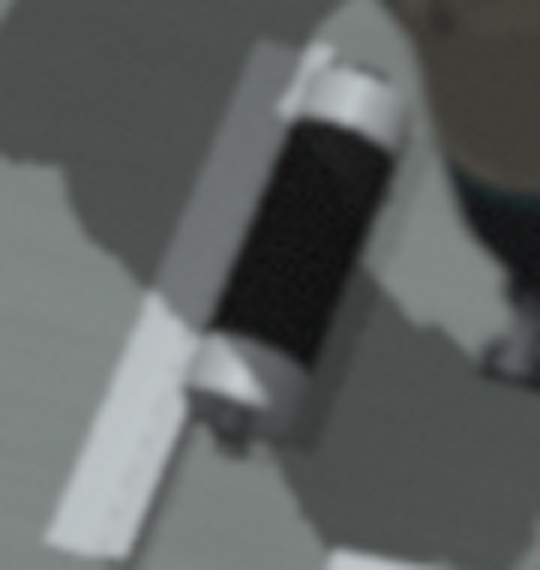

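```bash
python3 -m jog '[{"x":2,"y":-18,"z":12,"ax":0,"ay":-0.017,"az":-0.1,"grip":34},{"x":4,"y":-20,"z":26,"ax":0,"ay":-0.034,"az":-0.2,"grip":34},{"x":6,"y":-20,"z":40,"ax":0.01,"ay":-0.05,"az":-0.3,"grip":34},{"x":8,"y":-19,"z":52,"ax":0.017,"ay":-0.068,"az":-0.4,"grip":34},{"x":8,"y":-19,"z":54,"ax":0.017,"ay":-0.068,"az":-0.4,"grip":34}]'; python3 -c "
from h import *
st();pl((582,50,105),(H,-.40,.022))"
```

```text
clock: 22.7
eef_pos: [518.1, 26.8, 127.5]
tool_rot: [-1.6, -0.352, 0.009]
force: [0.8, -0.7, -0.1]
width: 34.1
t22.70 [518.1  26.8 127.5] [-1.6   -0.352  0.009] q [ 0.137  0.518 -0.417  2.297  1.527  0.294 -1.665] F [ 0.8 -0.7 -0.1] w34.1
xyz [52.4 42.5 23.8] a [ 0.034 -0.011 -0.049] | dist 72 ang 3.4deg
```

```bash
python3 -m jog '[{"x":5,"y":0,"z":12,"ax":0.01,"ay":0,"az":-0.02,"grip":34},{"x":15,"y":5,"z":22,"ax":0.034,"ay":-0.01,"az":-0.04,"grip":34},{"x":35,"y":20,"z":24,"ax":0.034,"ay":-0.011,"az":-0.049,"grip":34},{"x":47,"y":32,"z":24,"ax":0.034,"ay":-0.011,"az":-0.049,"grip":34},{"x":47,"y":32,"z":24,"ax":0.034,"ay":-0.011,"az":-0.049,"grip":34}]'; python3 -c "
from h import *
st();pl((582,50,105),(H,-.40,.022))
g=get_image('wrist');a=g['color'][:,:,::-1];cv2.imwrite('pics/w25.png',a);np.save('pics/w25.npy',g,allow_pickle=True)"
```

```text
clock: 23.2
eef_pos: [575.2, 50.0, 112.0]
tool_rot: [-1.569, -0.399, 0.019]
force: [-0.5, -0.5, 0.4]
width: 33.9
t23.20 [575.2  50.  112. ] [-1.569 -0.399  0.019] q [ 0.129  0.603 -0.43   2.208  1.682  0.303 -1.79 ] F [-0.5 -0.5  0.4] w33.9
xyz [ 3.5  9.1 -0.1] a [-0.001 -0.003 -0.001] | dist 10 ang 0.2deg
```

View pics/w25.png

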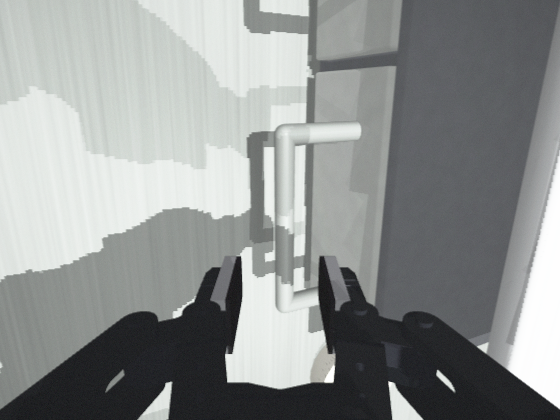

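```bash
python3 -c "
from h import *
h=np.load('pics/w25.npy',allow_pickle=True).item()
for z in (66,70): print('RH',z,np.round(atz(h,286,130,z),1),np.round(atz(h,284,304,z),1))
h2=np.load('pics/wrist16.npy',allow_pickle=True).item();h3=np.load('pics/w24.npy',allow_pickle=True).item()
print(tri([(h,286,130),(h2,436,155),(h3,355,110)]),tri([(h,284,304),(h2,430,297),(h3,348,264)]))
pl((608,50,41),(H,-.40,.022))
"
```

```text
RH 66 [597.1 105.8  66. ] [598.2  -9.3  66. ]
RH 70 [595.3 106.2  70. ] [596.4  -6.4  70. ]
(array([595.89547803, 106.60866852,  67.83173813]), [0.7, 1.3, 0.6]) (array([596.79662712,  -4.96923704,  71.79261842]), [1.1, 1.4, 0.7])
xyz [ 4.  78.9 -1.1] a [-0.001 -0.002 -0.002] | dist 79 ang 0.2deg
```

```bash
python3 -m jog '[{"x":4,"y":20,"z":0,"ax":0,"ay":0,"az":0,"grip":34},{"x":4,"y":40,"z":0,"ax":0,"ay":0,"az":0,"grip":34},{"x":4,"y":58,"z":0,"ax":0,"ay":0,"az":0,"grip":34},{"x":4,"y":70,"z":0,"ax":0,"ay":0,"az":0,"grip":34},{"x":4,"y":78,"z":0,"ax":0,"ay":0,"az":0,"grip":34}]'; python3 -c "
from h import *
st();pl((608,50,41),(H,-.40,.022))
g=get_image('wrist');a=g['color'][:,:,::-1];cv2.imwrite('pics/w26.png',a);np.save('pics/w26.npy',g,allow_pickle=True)"
```

```text
clock: 23.75
eef_pos: [606.6, 51.3, 41.6]
tool_rot: [-1.569, -0.397, 0.02]
force: [-0.4, 0.2, 0.0]
width: 34.0
t23.75 [606.6  51.3  41.6] [-1.569 -0.397  0.02 ] q [ 0.175  0.791 -0.502  2.154  1.948  0.416 -1.997] F [-0.4  0.2  0. ] w34.0
xyz [ 1.   1.1 -1.3] a [-0.002 -0.001 -0.003] | dist 2 ang 0.2deg
```

View pics/w26.png

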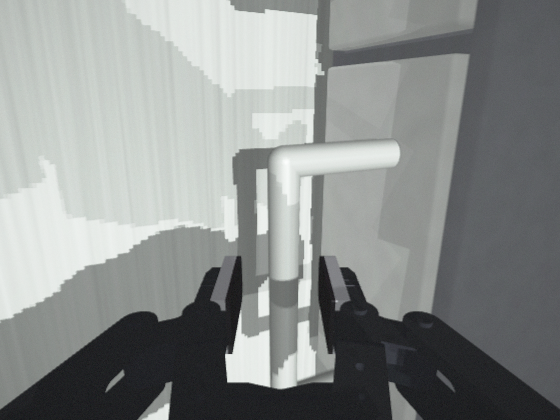

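```bash
python3 -m jog '[{"x":0.5,"y":0,"z":0,"ax":0,"ay":0,"az":0,"grip":14},{"x":1,"y":0,"z":0,"ax":0,"ay":0,"az":0,"grip":14},{"x":1,"y":0,"z":0,"ax":0,"ay":0,"az":0,"grip":14}]'; python3 -c "
from h import *
st();pl((537,49.5,41),(H,-.36,.022))"
```

```text
clock: 24.1
eef_pos: [608.4, 51.8, 43.5]
tool_rot: [-1.568, -0.4, 0.021]
force: [0.0, 0.1, -0.5]
width: 14.3
t24.10 [608.4  51.8  43.5] [-1.568 -0.4    0.021] q [ 0.173  0.787 -0.499  2.15   1.941  0.412 -1.992] F [ 0.   0.1 -0.5] w14.3
xyz [-66.8 -25.5  -0.8] a [-0.002 -0.001  0.04 ] | dist 72 ang 2.3deg
```

```bash
python3 -m jog '[{"x":-6,"y":-2.5,"z":0,"ax":0,"ay":0,"az":0,"grip":14},{"x":-15,"y":-6.5,"z":0,"ax":0,"ay":0,"az":0,"grip":14},{"x":-26,"y":-11,"z":0,"ax":0,"ay":0,"az":0,"grip":14},{"x":-37,"y":-15.5,"z":0,"ax":0,"ay":0,"az":0,"grip":14},{"x":-48,"y":-20,"z":0,"ax":0,"ay":0,"az":0,"grip":14}]'; python3 -c "
from h import *
st()
g=get_image('scene');a=g['color'][:,:,::-1];cv2.imwrite('pics/scene27.png',cv2.resize(a[90:350,140:440],None,fx=2.3,fy=2.3,interpolation=cv2.INTER_CUBIC))"
```

```text
clock: 24.6
eef_pos: [558.6, 50.5, 44.6]
tool_rot: [-1.569, -0.405, 0.02]
force: [2.6, 0.1, 6.3]
width: 14.5
t24.60 [558.6  50.5  44.6] [-1.569 -0.405  0.02 ] q [ 0.228  0.788 -0.604  2.283  2.079  0.531 -2.157] F [2.6 0.1 6.3] w14.5
```

View pics/scene27.png

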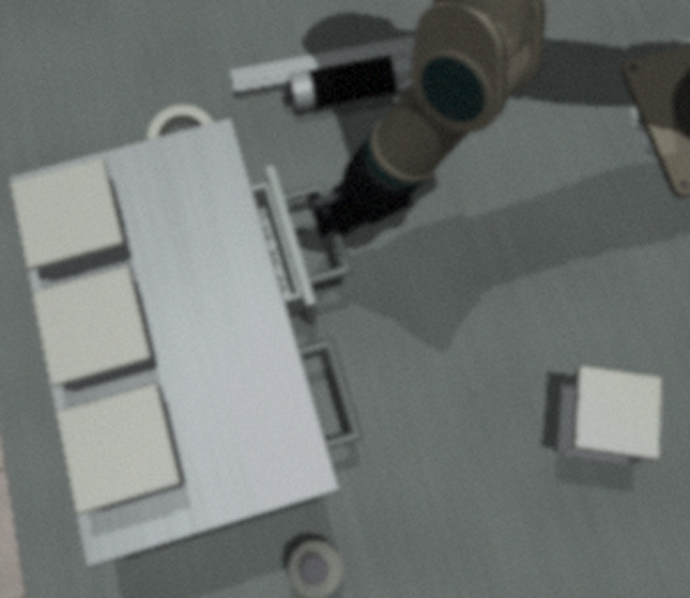

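```bash
cat >> h.py <<'E'
def pull(dx,th,k=31,dz=0):
    s=read_state(); R0=Rot.from_euler('xyz',s["tool_rot"]); B=np.array(s["eef_pos"])-k*R0.apply([0,1,0]); print("B",np.round(B,1))
    R=Rot.from_euler('xyz',(H,-th,.022)); pl(B+[dx,dx*.022,dz]+k*R.apply([0,1,0]),R=R)
E
python3 -c "
from h import *
pull(-45,.33);pull(-22,.37)"
```

```text
B [543.2  50.3  72.2]
xyz [-43.6 -17.6  -0.1] a [-0.002 -0.001  0.07 ] | dist 47 ang 4.0deg
B [543.2  50.3  72.2]
xyz [-21.2  -8.6  -0.1] a [-0.002 -0.001  0.03 ] | dist 23 ang 1.7deg
```

```bash
python3 -m jog '[{"x":-9,"y":-3,"z":0,"ax":0,"ay":0,"az":0.01,"grip":14},{"x":-18,"y":-6,"z":0,"ax":0,"ay":0,"az":0.025,"grip":14},{"x":-27,"y":-10,"z":0,"ax":0,"ay":0,"az":0.04,"grip":14},{"x":-36,"y":-14,"z":0,"ax":0,"ay":0,"az":0.055,"grip":14},{"x":-44,"y":-17,"z":0,"ax":0,"ay":0,"az":0.07,"grip":14}]'; python3 -c "
from h import *
st();pull(-25,.29);pull(-45,.25)"
```

```text
clock: 25.15
eef_pos: [508.4, 49.6, 41.2]
tool_rot: [-1.568, -0.327, 0.021]
force: [2.4, 0.5, 2.9]
width: 14.1
t25.15 [508.4  49.6  41.2] [-1.568 -0.327  0.021] q [ 0.211  0.758 -0.59   2.343  2.012  0.489 -2.137] F [2.4 0.5 2.9] w14.1
B [498.5  49.4  70.6]
xyz [-24.8  -8.1  -0.1] a [-0.002 -0.001  0.037] | dist 26 ang 2.2deg
B [498.5  49.4  70.6]
xyz [-45.  -14.6  -0.1] a [-0.002 -0.001  0.077] | dist 47 ang 4.4deg
```

```bash
python3 -m jog '[{"x":-8,"y":-2.5,"z":0,"ax":0,"ay":0,"az":0.012,"grip":14},{"x":-16,"y":-5,"z":0,"ax":0,"ay":0,"az":0.024,"grip":14},{"x":-24,"y":-7.5,"z":0,"ax":0,"ay":0,"az":0.036,"grip":14},{"x":-30,"y":-9.5,"z":0,"ax":0,"ay":0,"az":0.048,"grip":14},{"x":-34,"y":-11,"z":0,"ax":0,"ay":0,"az":0.055,"grip":14}]'; python3 -c "
from h import *
st();pull(-10,.25)"
```

```text
clock: 25.65
eef_pos: [472.5, 48.9, 40.3]
tool_rot: [-1.568, -0.272, 0.021]
force: [3.0, -0.1, 0.6]
width: 14.5
t25.65 [472.5  48.9  40.3] [-1.568 -0.272  0.021] q [ 0.197  0.736 -0.577  2.385  1.96   0.456 -2.117] F [ 3.  -0.1  0.6] w14.5
B [464.2  48.6  70.1]
xyz [-10.3  -2.7  -0.1] a [-0.002 -0.001  0.022] | dist 11 ang 1.3deg
```

```bash
python3 -m jog '[{"x":-3,"y":-0.8,"z":0,"ax":0,"ay":0,"az":0.005,"grip":14},{"x":-5,"y":-1.3,"z":0,"ax":0,"ay":0,"az":0.01,"grip":14}]'; python3 -m jog '[{"x":-2,"y":-0.5,"z":0,"ax":0,"ay":0,"az":0.005,"grip":14},{"x":-3,"y":-0.8,"z":0,"ax":0,"ay":0,"az":0.005,"grip":14}]'
```

```text
clock: 25.85
eef_pos: [467.9, 48.8, 40.3]
tool_rot: [-1.568, -0.263, 0.021]
force: [1.4, -0.1, 0.7]
width: 14.0
clock: 26.05
eef_pos: [465.1, 48.7, 40.3]
tool_rot: [-1.568, -0.258, 0.02]
force: [1.8, 0.5, -0.9]
width: 13.8
```

```bash
python3 -m jog '[{"x":-2,"y":-0.5,"z":0,"ax":0,"ay":0,"az":0.0,"grip":14},{"x":-3,"y":-0.8,"z":0,"ax":0,"ay":0,"az":0.0,"grip":14}]'; python3 -m jog '[{"x":-1.5,"y":-0.4,"z":0,"ax":0,"ay":0,"az":0,"grip":14},{"x":-2,"y":-0.5,"z":0,"ax":0,"ay":0,"az":0,"grip":14}]'
```

```text
clock: 26.25
eef_pos: [462.8, 48.6, 40.5]
tool_rot: [-1.568, -0.26, 0.021]
force: [4.9, 0.3, -2.5]
width: 13.7
clock: 26.45
eef_pos: [462.7, 48.5, 40.9]
tool_rot: [-1.569, -0.263, 0.02]
force: [9.2, 0.5, -4.8]
width: 14.4
```

```bash
python3 -m jog '[{"x":-1,"y":-0.2,"z":0,"ax":0,"ay":0,"az":0.0,"grip":14},{"x":-1.5,"y":-0.3,"z":0,"ax":0,"ay":0,"az":0.0,"grip":14}]'; python3 -c "
from h import *
st()
g=get_image('wrist');a=g['color'][:,:,::-1];cv2.imwrite('pics/w28.png',a)"
```

```text
clock: 26.65
eef_pos: [462.7, 48.5, 41.1]
tool_rot: [-1.569, -0.265, 0.02]
force: [12.0, 0.9, -6.0]
width: 14.0
t26.65 [462.7  48.5  41.1] [-1.569 -0.265  0.02 ] q [ 0.198  0.733 -0.586  2.404  1.963  0.464 -2.132] F [12.   0.9 -6. ] w14.0
```

View pics/w28.png

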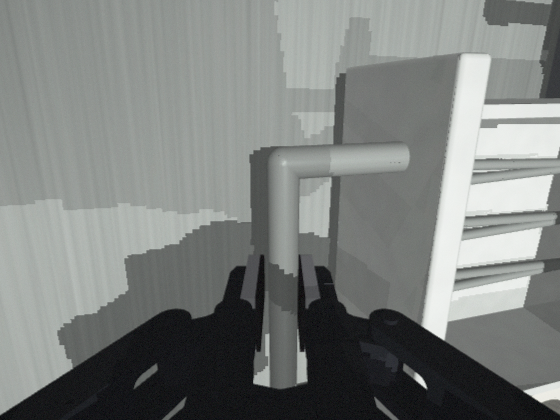

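```bash
python3 -m jog '[{"x":3,"y":0,"z":0,"ax":0,"ay":0,"az":0,"grip":34},{"x":4,"y":0,"z":0,"ax":0,"ay":0,"az":0,"grip":34},{"x":4,"y":0,"z":0,"ax":0,"ay":0,"az":0,"grip":34}]'; python3 -c "
from h import *
st()
g=get_image('wrist');a=g['color'][:,:,::-1];cv2.imwrite('pics/w29.png',a)"
```

```text
clock: 27.0
eef_pos: [461.4, 48.5, 41.2]
tool_rot: [-1.568, -0.257, 0.021]
force: [-0.2, -0.2, 0.8]
width: 33.9
t27.00 [461.4  48.5  41.2] [-1.568 -0.257  0.021] q [ 0.193  0.728 -0.575  2.399  1.946  0.448 -2.113] F [-0.2 -0.2  0.8] w33.9
```

View pics/w29.png

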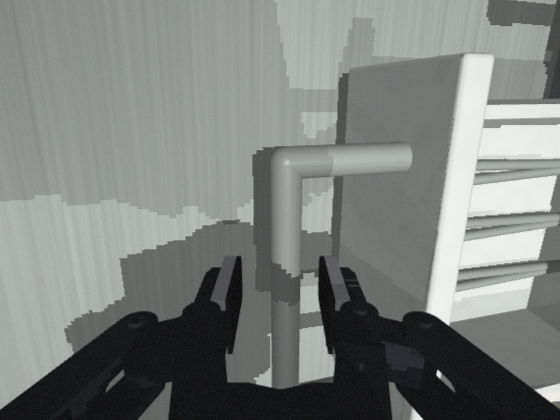

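```bash
python3 -m jog '[{"x":2,"y":-12,"z":0,"ax":0,"ay":0,"az":0,"grip":34},{"x":2,"y":-30,"z":0,"ax":0,"ay":0,"az":0,"grip":34},{"x":2,"y":-55,"z":0,"ax":0,"ay":0,"az":0,"grip":34},{"x":2,"y":-85,"z":0,"ax":0,"ay":0,"az":0,"grip":34},{"x":2,"y":-125,"z":0,"ax":0,"ay":0,"az":0,"grip":34}]'; python3 -m jog '[{"x":0,"y":-20,"z":40,"ax":0,"ay":0,"az":0,"grip":34},{"x":0,"y":-40,"z":80,"ax":0,"ay":0,"az":0,"grip":34},{"x":0,"y":-40,"z":125,"ax":0,"ay":0,"az":0,"grip":34},{"x":0,"y":-40,"z":165,"ax":0,"ay":0,"az":0,"grip":34},{"x":0,"y":-40,"z":165,"ax":0,"ay":0,"az":0,"grip":34}]'; python3 -c "
from h import *
st()
for n in ('wrist','scene','side'):
  g=get_image(n);a=g['color'][:,:,::-1]; np.save('pics/%s30.npy'%n,g,allow_pickle=True)
  if n=='scene': a=cv2.resize(a[90:350,140:440],None,fx=2.3,fy=2.3,interpolation=cv2.INTER_CUBIC)
  if n=='side': a=cv2.resize(a[120:390,140:420],None,fx=2.2,fy=2.2,interpolation=cv2.INTER_CUBIC)
  cv2.imwrite('pics/%s30.png'%n,a)"
```

```text
clock: 27.55
eef_pos: [439.9, 44.4, 137.6]
tool_rot: [-1.577, -0.26, 0.02]
force: [-0.2, -0.3, -1.0]
width: 34.0
clock: 28.05
eef_pos: [427.1, 216.7, 175.4]
tool_rot: [-1.57, -0.262, 0.027]
force: [0.2, 0.0, -0.3]
width: 33.7
t28.05 [427.1 216.7 175.4] [-1.57  -0.262  0.027] q [-0.152  0.432 -0.662  2.232  0.932  0.547 -1.523] F [ 0.2  0.  -0.3] w33.7
```

View pics/scene30.png

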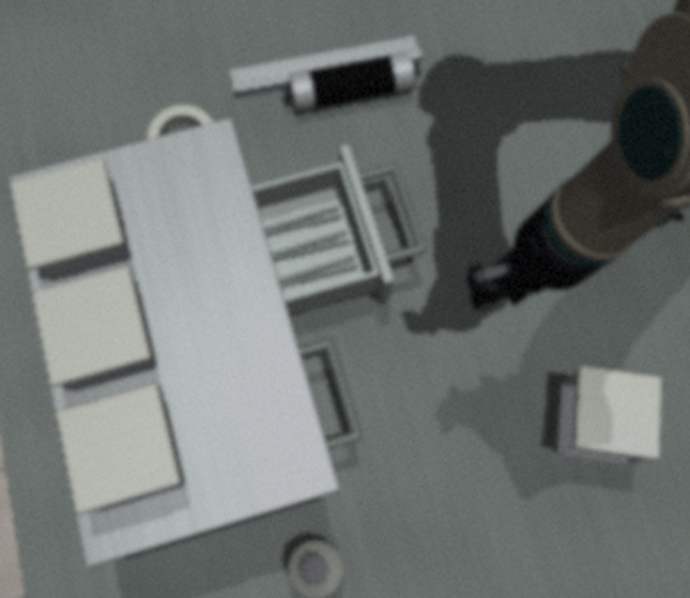

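View pics/side30.png

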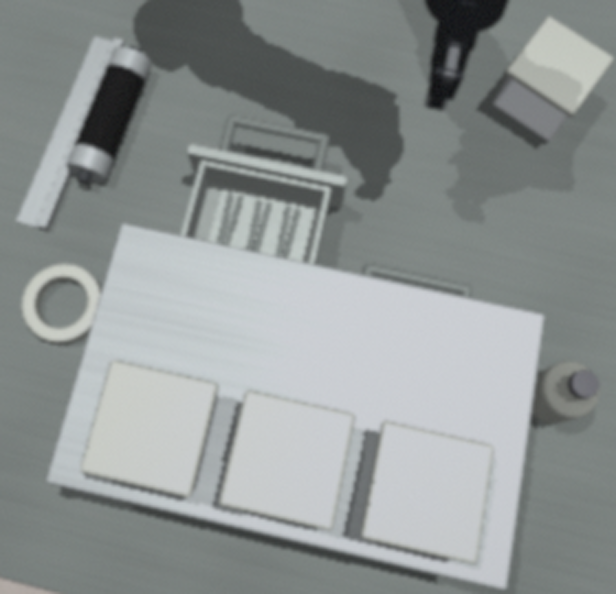

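View pics/wrist30.png

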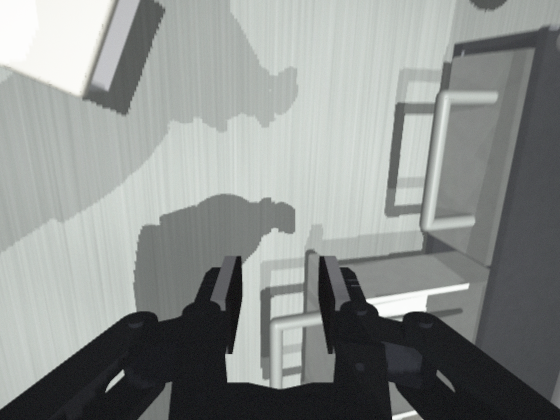

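```bash
python3 -c "
from h import *
pl((480,-110,260),(H,0,-.05))
S=np.load('pics/scene30.npy',allow_pickle=True).item();D=np.load('pics/side30.npy',allow_pickle=True).item();W=np.load('pics/wrist30.npy',allow_pickle=True).item()
s=lambda X,Y:(S,140+X/2.3,90+Y/2.3)
d=lambda X,Y:(D,140+X/2.2,120+Y/2.2)
for n,a,b in (('lhL',(356,437),(468,291)),('lhR',(328,345),(367,269)),('rhL',(421,248),(326,137)),('rhR',(391,168),(231,121)),('front R',(344,147),(190,150)),('frontL',(388,281),(345,182))): print(n,tri([s(*a),d(*b)]), np.round(atz(*s(*a),70),1),np.round(atz(*d(*b),70),1))
print(np.round(atz(W,441,97,70),1),np.round(atz(W,430,225,70),1))
"
```

```text
xyz [  67.2  -68.6 -319.7] a [-0.001  0.068  0.26 ] | dist 334 ang 15.4deg
lhL (array([591.17550985, 296.56650458,  70.45880546]), [0.8, 0.8]) [590.5 296.   70. ] [591.7 297.1  70. ]
lhR (array([592.42332766, 184.26435221,  62.39606234]), [0.1, 0.1]) [592.9 186.1  70. ] [594.3 184.   70. ]
rhL (array([456.38431875, 104.32919313,  80.26601924]), [0.2, 0.2]) [454.3 101.   70. ] [452.4 103.8  70. ]
rhR (array([459.54690806,  -8.40362703,  70.66399521]), [0.5, 0.5]) [459.1  -9.   70. ] [459.7  -8.2  70. ]
front R (array([511.40166185, -41.506959  ,  89.674004  ]), [1.7, 1.7]) [507.3 -52.   70. ] [506.  -44.5  70. ]
frontL (array([508.24611381, 137.53781142,  93.27657435]), [1.0, 1.0]) [504.1 130.2  70. ] [500.9 137.6  70. ]
[587.8 292.4  70. ] [596.9 181.3  70. ]
```

```bash
python3 -m jog '[{"x":0,"y":-35,"z":-25,"ax":0,"ay":0.01,"az":0.05,"grip":34},{"x":5,"y":-70,"z":-60,"ax":0,"ay":0.02,"az":0.1,"grip":34},{"x":15,"y":-80,"z":-108,"ax":0,"ay":0.03,"az":0.15,"grip":34},{"x":25,"y":-80,"z":-156,"ax":0,"ay":0.04,"az":0.2,"grip":34},{"x":35,"y":-78,"z":-204,"ax":0,"ay":0.05,"az":0.26,"grip":34}]'; python3 -c "
from h import *
pl((480,-110,260),(H,0,-.05))"
```

```text
clock: 28.7
eef_pos: [441.5, 15.9, 260.5]
tool_rot: [-1.571, 0.0, -0.035]
force: [1.0, 0.6, -0.0]
width: 34.0
xyz [  42.9    0.5 -124.4] a [ 0.     0.015 -0.   ] | dist 132 ang 0.9deg
```

```bash
python3 -m jog '[{"x":14,"y":0,"z":-40,"ax":0,"ay":0.005,"az":0,"grip":34},{"x":28,"y":0,"z":-80,"ax":0,"ay":0.01,"az":0,"grip":34},{"x":43,"y":0,"z":-124,"ax":0,"ay":0.015,"az":0,"grip":34},{"x":43,"y":0,"z":-124,"ax":0,"ay":0.015,"az":0,"grip":34},{"x":43,"y":0,"z":-124,"ax":0,"ay":0.015,"az":0,"grip":34}]'; python3 -c "
from h import *
st()
g=get_image('wrist');a=g['color'][:,:,::-1];cv2.imwrite('pics/w31.png',a);np.save('pics/w31.npy',g,allow_pickle=True)"
```

```text
clock: 29.2
eef_pos: [479.7, -108.1, 258.5]
tool_rot: [-1.57, 0.002, -0.052]
force: [-0.1, 0.3, -0.1]
width: 34.0
t29.20 [ 479.7 -108.1  258.5] [-1.57   0.002 -0.052] q [ 0.767  0.463 -0.865  1.877  0.416  0.995 -0.331] F [-0.1  0.3 -0.1] w34.0
```

View pics/w31.png

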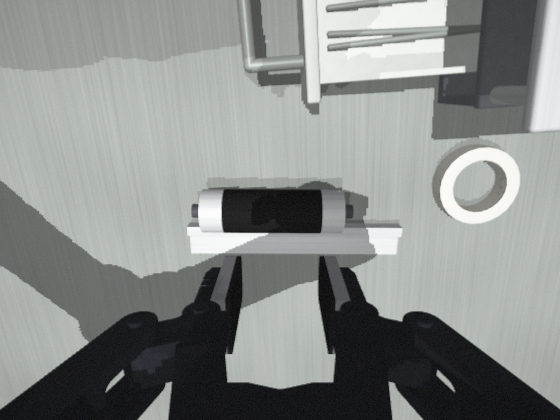

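```bash
python3 -c "
from h import *
g=np.load('pics/w31.npy',allow_pickle=True).item()
cv2.imwrite('pics/w31z.png',cv2.resize(g['color'][170:270,170:420,::-1],None,fx=3.2,fy=3.2,interpolation=cv2.INTER_CUBIC))"
```

```text
(no output)
```

View pics/w31z.png

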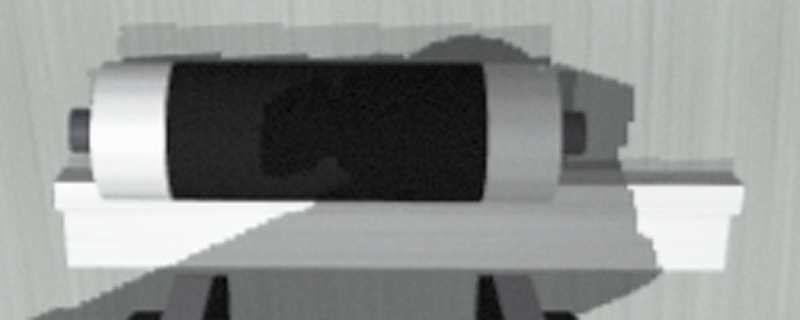

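```bash
python3 -c "
from h import *
g=np.load('pics/w31.npy',allow_pickle=True).item()
a=lambda X,Y,z:atz(g,170+X/3.2,170+Y/3.2,z)[:2]
S0,S1=a(743,184,16),a(55,183,16);R0,R1=a(586,132,25),a(68,130,25)
n=(S0-S1)/np.linalg.norm(S0-S1); t=n; n=np.array([-n[1],n[0]]); print(np.linalg.norm(S0-S1),[n@(r-S1) for r in (R0,R1)],'along',t@((R0+R1)/2-(S0+S1)/2)); print('scene',S0,S1,R0,R1)
for X in (130,520):
  an=[]
  for Y in (62.5,199):
    o,d=ray(g,170+X/3.2,170+Y/3.2); an.append(np.arctan2(d[2],d[1]))
  m=np.mean(an); print('y',o[1]+(25-o[2])/np.tan(m))
"
```

```text
257.9617525447571 [np.float64(23.625849889935743), np.float64(24.11477895843094)] along -26.620654845293373
scene [ 621.19215195 -196.22508759] [ 363.61932863 -182.06505721] [ 560.5063197  -169.22736795] [ 373.76470063 -158.4716059 ]
y -159.93906332027234
y -167.43607522003848
```

```bash
python3 -c "
from h import *
st(); print(finish_job())"
```

```text
t29.25 [ 479.8 -106.5  258.9] [-1.57e+00  1.00e-03 -4.90e-02] q [ 0.765  0.462 -0.867  1.877  0.415  0.995 -0.331] F [ 0.2  0.5 -0.3] w34.0
the job is handed in; nothing more can be done
None
```

The job is done and handed in at 29.25 s, with nothing touching the robot. I rolled the roller to its stop strip, shut the left drawer, re-seated the roller, and only then pulled the right drawer open and let go.

**Last checks**
- **Roller:** about 24 mm from the strip face (25 expected), parallel to within 0.2°, and 27 mm from the strip's middle along its length. It held against the strip under a 6 N push.
- **Left drawer:** pushed home until the force rose to about 20 N. Its handle is in line with the closed right handle to about 1 mm.
- **Right drawer:** pulled until its end stop resisted with 12 N. Its handle now stands about 140 mm further out.
- **Culture box, tape roll, bottle:** at the same pixels in the before and after pictures.

**What went wrong or disagreed**
- **First push on the roller:** with the fingers fully open, the tips rode up onto the roller. The wrist force read 72 N, under the 120 N limit. The contact looked to be at the fingertips, but I could not check it against the 40 N limit on the gripper's body. The roller moved about 12 mm along the bench, and I saw no sign that it lifted.
- **Fingertip position:** the wrist pictures put the shut fingertips about 15 mm behind the reported TCP, not 11 mm ahead as the text says. Lowering the shut fingers to a TCP height of 6 mm touched nothing, which fits the pictures. I used the picture value from then on.
- **Roller alignment:** the first parking left its far end about 8 mm off the strip, so it took two more light pushes to seat it.

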